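# Pack the citrus fruit in the divided food box and snap its lid shut

### The job

Pack the fruit: first slide the flat divider from its wooden stand down into the guide slots of the food box until it is fully home on the floor, then put all the mandarins that are there into the left compartment (seen from the robot) and all the limes into the right one. When all of it is in, set the lid flat on the box with its four tabs still up, then press each tab down until all four lie flat, fully shut; leave the salt shaker standing where it is.

Things in the scene. Friction and masses are not known exactly. Their poses are not given: they have to be found in the camera images.
- box: White open food box fixed on the worktop, 160 (its x) x 230 (its y) x 70 mm high, walls and floor 4 mm (inside 152 x 222 mm). Origin: centre of its underside; z up. Its +y end is the left one seen from the robot (yaw within 0.2 rad). Its rim is 70 mm above the worktop.
- box_floor (a point): Middle of the box floor inside, 4 mm above the box's underside, axes as the box. Above it, at the middle of both long walls (x = +-76 mm), a pair of upright ribs 8 mm deep forms a guide slot 9 mm wide (in y) for the divider, from the floor to 52 mm above it, then widening to 17 mm at 60 mm above it.
- lid: Loose grey lid, 0.35 kg, lying flat, right way up. Origin: centre of the underside of its plug; z up. Plug 146 (x) x 216 (y) mm, z 0 to 4 mm; plate 164 x 234 mm, z 4 to 10 mm. On the box the plug drops into the mouth with 3 mm play all round and the plate rests on the rim: origin 66 mm above the box's underside, lid y along box y (either way round).
- lid_handle (a point): Centre of the lid's handle, 39 mm above the lid's origin, axes as the lid: a level bar along x, 76 mm long, 14 mm thick in y, 14 mm high, 22 mm clear of the plate, on two posts at x = +-30 mm.
- divider: Loose grey flat blade, 146 (its x) x 5 (its y) x 60 mm (its z), 70 g; its lowest 6 mm is 139 x 4 mm. Origin: centre of its lower edge, z up. At first it stands in the wooden stand, lower edge 8 mm above the worktop, upper 40 mm free. Fully home, its lower edge is on the box floor, its x along the box's x (either way round), its top 6 mm below the rim.
- stand: Wooden stand fixed on the worktop, 120 (its x) x 44 (its y) x 28 mm, with a slot 7 mm wide and 20 mm deep along its x that holds the divider upright. Origin: centre of its underside.
- salt_shaker: Bystander: salt shaker, 44 mm in diameter, 90 mm high, loose. Origin: centre of its underside.
- mandarin_a_mid (a point): Centre of a mandarin (orange fruit, 61 x 60 x 50 mm, 80 g), loose; 25 mm above the worktop at the start. May be absent.
- mandarin_b_mid (a point): Centre of a mandarin (orange fruit, 61 x 60 x 50 mm, 80 g), loose; 25 mm above the worktop at the start. May be absent.
- lime_a_mid (a point): Centre of a lime (small green fruit, 57 mm along the x axis of this point's frame, 46 mm across, 45 mm high, 50 g), loose; 22 mm above the worktop at the start. May be absent.
- lime_b_mid (a point): Centre of a lime (small green fruit, 57 mm along the x axis of this point's frame, 46 mm across, 45 mm high, 50 g), loose; 22 mm above the worktop at the start. May be absent.
- tab0 (a joint): Angle of the white snap tab at the middle of the lid's +x edge (rad): 0 = standing up at a slant, 0.45 = flat and engaged. A stiff tab: it takes about 6 N on the press point, and stays where it is left, so one pressed only part of the way is not engaged.
- tab0_press (a point): Press point on the upper face of that tab (tab0), 28 mm outward from its hinge, and moving with it: about 70 mm from the lid's centre towards +x; about 29 mm above the lid's origin while up, 17 mm when engaged. The tab is 38 mm long and 36 mm wide.
- tab1 (a joint): Angle of the white snap tab at the middle of the lid's +y edge (rad): 0 = standing up at a slant, 0.45 = flat and engaged. A stiff tab: it takes about 6 N on the press point, and stays where it is left, so one pressed only part of the way is not engaged.
- tab1_press (a point): Press point on the upper face of that tab (tab1), 28 mm outward from its hinge, and moving with it: about 105 mm from the lid's centre towards +y; about 29 mm above the lid's origin while up, 17 mm when engaged. The tab is 38 mm long and 36 mm wide.
- tab2 (a joint): Angle of the white snap tab at the middle of the lid's -x edge (rad): 0 = standing up at a slant, 0.45 = flat and engaged. A stiff tab: it takes about 6 N on the press point, and stays where it is left, so one pressed only part of the way is not engaged.
- tab2_press (a point): Press point on the upper face of that tab (tab2), 28 mm outward from its hinge, and moving with it: about 70 mm from the lid's centre towards -x; about 29 mm above the lid's origin while up, 17 mm when engaged. The tab is 38 mm long and 36 mm wide.
- tab3 (a joint): Angle of the white snap tab at the middle of the lid's -y edge (rad): 0 = standing up at a slant, 0.45 = flat and engaged. A stiff tab: it takes about 6 N on the press point, and stays where it is left, so one pressed only part of the way is not engaged.
- tab3_press (a point): Press point on the upper face of that tab (tab3), 28 mm outward from its hinge, and moving with it: about 105 mm from the lid's centre towards -y; about 29 mm above the lid's origin while up, 17 mm when engaged. The tab is 38 mm long and 36 mm wide.
Not all that is in view belongs to the job. Leave any purple or white look-alike of the part that bears lime_a_mid alone.

How it is judged:
On the way, in this order (a step that is already met when the one before it is completed fails the run):
1. the divider is fully home in the guide slots of the box (z of divider in the frame of box between 0.002 and 0.0065 m and x of divider in the frame of box between -0.006 and 0.006 m and y of divider in the frame of box between -0.004 and 0.004 m and angle between the x axis of divider and the x axis of box, either way round below 0.08 rad and angle between divider's own z axis and vertical below 0.12 rad), for 0.2 s.
2. all fruit present is in its compartment, mandarins left, limes right (y of mandarin_a_mid in the frame of box between 0.01 and 0.111 m and x of mandarin_a_mid in the frame of box between -0.076 and 0.076 m and z of mandarin_a_mid in the frame of box between 0.01 and 0.045 m and y of mandarin_b_mid in the frame of box between 0.01 and 0.111 m and x of mandarin_b_mid in the frame of box between -0.076 and 0.076 m and z of mandarin_b_mid in the frame of box between 0.01 and 0.045 m and y of lime_a_mid in the frame of box between -0.111 and -0.01 m and x of lime_a_mid in the frame of box between -0.076 and 0.076 m and z of lime_a_mid in the frame of box between 0.01 and 0.045 m and y of lime_b_mid in the frame of box between -0.111 and -0.01 m and x of lime_b_mid in the frame of box between -0.076 and 0.076 m and z of lime_b_mid in the frame of box between 0.01 and 0.045 m), for 0.2 s.
3. the lid rests flat on the box's rim with all four tabs still up (z of lid in the frame of box between 0.062 and 0.0685 m and x of lid in the frame of box between -0.006 and 0.006 m and y of lid in the frame of box between -0.006 and 0.006 m and angle between the y axis of lid and the y axis of box, either way round below 0.06 rad and angle between lid's own z axis and vertical below 0.03 rad and value of joint each of tab0, tab1, tab2, tab3 below 0.2 rad), for 0.2 s.
4. all four tabs are snapped shut with the lid on the box (z of lid in the frame of box between 0.062 and 0.0685 m and x of lid in the frame of box between -0.006 and 0.006 m and y of lid in the frame of box between -0.006 and 0.006 m and angle between the y axis of lid and the y axis of box, either way round below 0.06 rad and angle between lid's own z axis and vertical below 0.03 rad and value of joint each of tab0, tab1, tab2, tab3 above 0.38 rad), for 0.2 s.
At the end, for the whole second after the job is handed in: Divider in the guide slots on the box floor (within 2.5 mm in height); every mandarin present in the left (+y) compartment, every lime in the right one; lid flat on the rim (within 2.5 mm in height, 6 mm sideways); all four tabs engaged (over 0.38 rad); all at rest (all of step 1 and all of step 2 and all of step 4 and linear speed of lid below 0.01 m/s and linear speed of divider below 0.02 m/s); the robot touches nothing.
It fails at once if the salt shaker is knocked over or pushed more than 6 cm (angle between salt_shaker's own z axis and vertical above 0.6 rad or distance of salt_shaker from where it was at the start of the episode above 0.06 m).
Of mandarin_a, mandarin_b, lime_a, lime_b only 2 to 4 are there at a start; the rules pass over those that are not, and their reading is None.
At some moment in a run one of mandarin_a, mandarin_b, lime_a, lime_b may be knocked a few centimetres aside while the robot is not near it.
It also fails if it takes over 210 s, if anything falls off the work surface, if the arm or the gripper's body presses on something with over 40 N, if the wrist force passes 120 N, or if a joint passes its speed limit or range.

### The arm

A 6-joint arm with a two-finger parallel gripper is mounted at the origin on a cart in front of the work surface, level with it; the furniture and walls round the work are solid. World frame = base frame: x ahead of the robot, y to its left, z up, the work surface at z = 0. Lengths are in m, angles in rad, forces in N, time in s.
With the tool pointing down it reaches from about 0.35 to 0.85 m from the base axis. Payload 8.1 kg.
Tool frame: the origin (TCP) lies midway between the tips of the shut fingers; the grasp point (between the pads) lies env.pinch_z behind it (env.pinch_z is the distance from the TCP to the grasp point, in m); z points along the fingers, y is the line along which they close (so a half turn about z gives the same grasp; the last joint's range is limited). The gripper opens to 85 mm and grips with 20 to 120 N. Pads are 22 mm wide; open, the fingers measure 114 mm over their backs; the gripper's body (76 mm by 85 mm) begins 54 mm behind the grasp point. The pads swing forward as they close: fully open they stand 13 mm farther back than shut.
Start: joints at [1.043, 0.13, 1.488, -0, 1.523, -0.085], TCP at [0.257, 0.542, 0.198] pointing down, gripper open.
Joint ranges: [-2.96, 2.96], [-0.89, 2.26], [0.02, 2.5], [-1.34, 4.48], [0, 2.73], [-2.66, 2.66]. Speed limits (rad/s): [2.39, 2.39, 2.79, 3.14, 3.14, 3.14].

### API

Orientations are given as [roll, pitch, yaw] about the fixed x, y, z axes, in that order (R = Rz(yaw) Ry(pitch) Rx(roll)).
In Python, from rig import telemetry, cams, env, find_in, masks_of gives the robot as it stands.
- The arm moves only by the tool carry_out, never from a script. Its argument "moves" is a list of rows, each a list of 2 entries, a list of its own where there are three numbers: the shift along the tool's x, y, z scaled (see below), then the turn about the tool's z scaled (see below). A call has 1 to 5 rows; each row shifts and turns the commanded pose from where the row before left it, along the tool's axes as they then stand; what a row does not reach is not made up. The controller multiplies each number of a shift by 50 mm and each number of a turn by 8 degrees. A row lasts 1/8 s, in which the tool goes at most 62.5 mm and 10.7 degrees, less where a joint would pass 70% of its speed; a pose out of reach is approached as far as the arm can. A call with a number of a shift or a turn outside -1 to 1 is refused whole. A call with a gripper value outside its range is refused whole. "hand" is the opening, from -1 (shut) to 1 (fully open), so that 0 is half open, set as the call begins (left out, the last holds). The fingers move at their own pace and stop on an object; the grip force is fixed at half the most. Time passes only in rows, so rows that do not move let the fingers close. It gives the time, the measured TCP pose, the force, the opening and the grip force at its end, in the units of the state.
- telemetry.read_state(): the state, without advancing time (a new reading comes with each control period).
- cams.get_image(name): name is "scene" or "top" or "wrist"; returns a dict with "pixels" (480x640x3 uint8, blue, green, red), "K" (3x3 intrinsics, pixels), "world_from_camera" (4x4, takes a point from camera to world coordinates); the wrist camera has in their place "hand_eye" (4x4, takes a point from camera to tool coordinates, whose origin is the TCP and whose axes are the flange's). Camera axes: x right, y up, looking along -z (the intrinsics and any distortion apply to the point x, -y, -z); pixel columns grow to the right and rows downward; lengths in m; the calibration is good to about 2 mm. A picture is of the moment at which its call begins: read the wrist's pose just before it. There is no depth.
- env.sign_off(): hands the job in; it is judged then, once.
Trained networks look in a picture, given as the dict that the camera call returned (one of the last four; its "shot" number tells which), for a name from the list of things; names that differ only in an ending like _2 or _b are one class to them, and where a whole thing is asked for, a point or a joint stands for the part that bears it (a point fixed in the world has none). Each returns a list of dicts, best first, with "p" (0 to 1); they miss things now and then, are a little off and sometimes report something else, mostly with a low value. They report only what shows in the picture. A call takes as long as a camera call. They do not tell look-alikes from the thing itself.
- find_in(picture, query): "pixel" ([column, row] in pixels, amid what is visible of it).
- masks_of(picture, query): "region" (480x640 bool, what is visible of it) and "pixel" ([column, row] in pixels, amid what is visible of it).
The state is a dict: "time_s": time; "qpos": joint angles; "dq": joint speeds; "joint_efforts": joint torques, N m; "tool_pos": TCP position; "ee_rot": TCP orientation; "wrist_force": force on the tool from outside, world axes, zero at the start; "torque": the same for the moment, N m; "width": finger opening in m; "gripper_force": force on a finger pad.
Only numpy, scipy, OpenCV 4.12 (cv2) and the standard library are available. Lean on these libraries where they do the work, as an engineer would, in place of code of your own. Each camera call takes 0.05 s, during which the arm holds its last target. There are 200 camera calls.

## Working session

There is one attempt and no reset: what is moved stays moved. The work goes in short steps, Python scripts to look and compute and a tool call to move; the robot and the scene stay as the last step left them, time stands still between calls to the robot, and variables do not carry over. Pictures are saved under pics/ and viewed, at most 14 in all, crops included, and the job is handed in when it is done.

Besides the shell and the picture viewer there is one more tool, called after "Call:" as name(argument=value, ...) on one line, values as JSON. carry_out: Moves the arm, as the interface text tells. Its arguments: {"type":"object","properties":{"moves":{"type":"array","items":{"type":"array"}},"hand":{"type":"number"}},"required":["moves"]}

```bash
ls; mkdir -p pics
cat > h.py <<'E'
import numpy as np, cv2
from rig import telemetry, cams, env, find_in, masks_of
from scipy.spatial.transform import Rotation as R
def ray(im,px,T=None):
    T=im.get("world_from_camera") if T is None else T
    T=np.array(T);K=np.array(im["K"])
    d=np.array([(px[0]-K[0,2])/K[0,0],-(px[1]-K[1,2])/K[1,1],-1.])
    return T[:3,3],T[:3,:3]@d
def at_z(im,px,z,T=None):
    o,d=ray(im,px,T); return o+d*(z-o[2])/d[2]
def tool(s):
    T=np.eye(4);T[:3,:3]=R.from_euler('xyz',s['ee_rot']).as_matrix();T[:3,3]=s['tool_pos'];return T
def wrist():
    s=telemetry.read_state();im=cams.get_image("wrist");return im,tool(s)@np.array(im["hand_eye"]),s
def proj(im,p,T=None):
    T=np.array(im["world_from_camera"] if T is None else T);K=np.array(im["K"])
    c=T[:3,:3].T@(np.array(p)-T[:3,3]);return K[0,0]*c[0]/-c[2]+K[0,2],K[1,1]*(-c[1])/-c[2]+K[1,2]
def plan(s,goal,yaw=None):
    d=tool(s)[:3,:3].T@(np.array(goal)-s['tool_pos']);return d
E
python3 - <<'E'
from h import *
s=telemetry.read_state();print({k:np.round(v,3) for k,v in s.items()},env.pinch_z)
for n in("top","scene"):
    im=cams.get_image(n);cv2.imwrite(f"pics/{n}0.png",im["pixels"]);print(n,[k for k in im],im["K"],np.round(im["world_from_camera"],3))
    zs=dict(box=.07,lid=.01,divider=.068,stand=.028,salt_shaker=.09,mandarin_a_mid=.025,lime_a_mid=.022)
    for q,z in zs.items():
        for f in find_in(im,q):
            if f["p"]>.2:print(q,round(f["p"],2),np.round(f["pixel"]),np.round(at_z(im,f["pixel"],z),3))
E
```

```text
pics
{'time_s': np.float64(0.0), 'qpos': array([ 1.043,  0.131,  1.489, -0.   ,  1.523, -0.085]), 'dq': array([ 0.   , -0.001,  0.001,  0.001,  0.001,  0.001]), 'joint_efforts': array([ 0.0000e+00, -5.6942e+01, -5.0054e+01, -0.0000e+00,  1.5000e-02,
       -0.0000e+00]), 'tool_pos': array([0.257, 0.542, 0.197]), 'ee_rot': array([-3.14 , -0.   ,  2.699]), 'wrist_force': array([-0.213, -0.227, -0.306]), 'torque': array([ 0.025, -0.03 , -0.024]), 'gripper_force': np.float64(0.0), 'width': np.float64(0.086)} 0.0187
top ['pixels', 'K', 'world_from_camera', 'shot'] [[510.6627424    0.         320.15731873]
 [  0.         510.6627424  241.41257176]
 [  0.           0.           1.        ]] [[-0.007  0.978 -0.206  0.325]
 [-1.    -0.008 -0.003  0.006]
 [-0.005  0.206  0.978  1.198]
 [ 0.     0.     0.     1.   ]]
box 0.94 [428. 233.] [ 0.581 -0.235  0.07 ]
lid 0.64 [223. 231.] [0.602 0.242 0.01 ]
lid 0.21 [321. 304.] [0.428 0.009 0.01 ]
divider 0.67 [250. 311.] [0.409 0.165 0.068]
stand 0.97 [251. 311.] [0.411 0.169 0.028]
salt_shaker 0.53 [322. 184.] [0.692 0.003 0.09 ]
salt_shaker 0.39 [4
[... 404 characters left out ...]
      325.02089127]
 [  0.         477.69430384 238.15513216]
 [  0.           0.           1.        ]] [[ 0.811  0.263 -0.523 -0.085]
 [-0.586  0.372 -0.72  -0.843]
 [ 0.006  0.89   0.455  0.609]
 [ 0.     0.     0.     1.   ]]
box 0.58 [409. 288.] [ 0.544 -0.273  0.07 ]
lid 0.83 [294. 223.] [0.587 0.239 0.01 ]
lid 0.31 [248. 250.] [0.398 0.165 0.01 ]
divider 0.87 [254. 237.] [0.396 0.117 0.068]
stand 0.63 [244. 253.] [0.371 0.127 0.028]
salt_shaker 0.57 [378. 230.] [ 0.644 -0.065  0.09 ]
mandarin_a_mid 0.74 [361. 320.] [ 0.434 -0.256  0.025]
lime_a_mid 0.59 [289. 269.] [0.423 0.002 0.022]
lime_a_mid 0.53 [304. 287.] [ 0.409 -0.084  0.022]
lime_a_mid 0.51 [324. 260.] [ 0.519 -0.008  0.022]
```

View pics/top0.png

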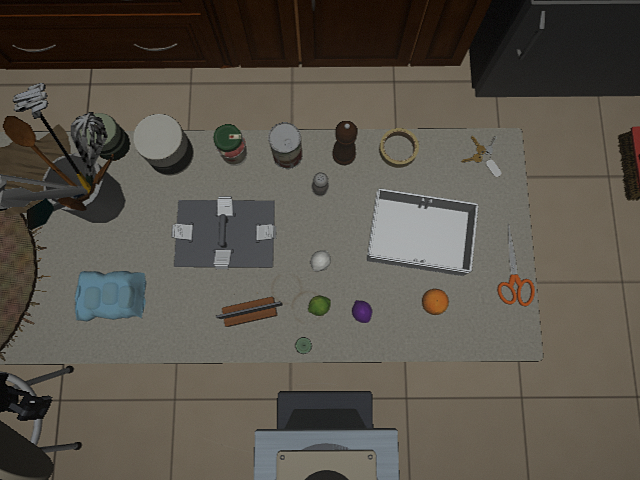

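View pics/scene0.png

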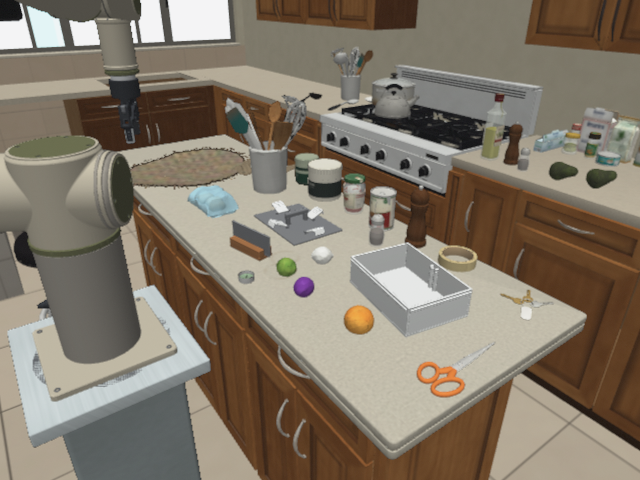

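The top view shows one mandarin (433,301), one lime (320,305), white (320,260) and purple (362,311) look-alikes, the divider in its stand (250,311), the lid (224,233), the box (423,232) and the shaker (320,182). The scene view agrees. I'll move over the divider next.

```bash
cat >> h.py <<'E'
def rows(goal,yaw,s=None,n=None,xyfirst=False,pos=None,yaw0=None):
    """straight line from now to goal, printed as rounded rows"""
    s=s or telemetry.read_state()
    p=np.array(s['tool_pos'] if pos is None else pos);y=s['ee_rot'][2] if yaw0 is None else yaw0
    dy=(yaw-y+np.pi)%(2*np.pi)-np.pi;g=np.array(goal,float)
    k=n or int(np.ceil(max(np.linalg.norm(g-p)/.049,abs(np.degrees(dy))/7.9,1)))
    out=[]
    for i in range(k):
        r=k-i;Rm=R.from_euler('xyz',[np.pi,0,y]).as_matrix()
        a=np.round(Rm.T@((g-p)/r)/.05,2);ly=(yaw-y+np.pi)%(2*np.pi)-np.pi;t=np.round(-np.degrees(ly)/r/8,2)
        p=p+Rm@a*.05;y=y-np.radians(t*8);out.append([a.tolist(),[float(t)]])
    for i in range(0,k,5):print(str(out[i:i+5]).replace(" ",""))
    return p,y
E
python3 - <<'E'
from h import *
im=cams.get_image("wrist");print(np.round(im["hand_eye"],3).tolist(),im["K"])
rows([.40,.16,.25],1.80)
E
```

```text
[[-0.001, 0.965, 0.262, 0.067], [1.0, 0.001, 0.0, -0.0], [0.0, 0.262, -0.965, -0.176], [0.0, 0.0, 0.0, 1.0]] [[407.74189518   0.         316.90603444]
 [  0.         407.74189518 241.82089981]
 [  0.           0.           1.        ]]
[[[-0.65,-0.63,-0.11],[0.72]],[[-0.71,-0.56,-0.12],[0.71]],[[-0.76,-0.49,-0.11],[0.72]],[[-0.81,-0.41,-0.12],[0.71]],[[-0.85,-0.33,-0.11],[0.72]]]
[[[-0.87,-0.24,-0.12],[0.71]],[[-0.89,-0.16,-0.11],[0.72]],[[-0.91,-0.06,-0.12],[0.71]],[[-0.91,0.03,-0.11],[0.72]]]
```

Call:
carry_out(moves=[[[-0.65, -0.63, -0.11], 0.72], [[-0.71, -0.56, -0.12], 0.71], [[-0.76, -0.49, -0.11], 0.72], [[-0.81, -0.41, -0.12], 0.71], [[-0.85, -0.33, -0.11], 0.72]], hand=1)

```text
time_s: 1.48
tool_pos: [0.3369, 0.3286, 0.2272]
ee_rot: [3.141, 0.0, 2.196]
wrist_force: [1.3, -0.8, -0.2]
width: 0.0854
gripper_force: 0.0
```

Call:
carry_out(moves=[[[-0.87, -0.24, -0.12], 0.71], [[-0.89, -0.16, -0.11], 0.72], [[-0.91, -0.06, -0.12], 0.71], [[-0.91, 0.03, -0.11], 0.72], [[0, 0, 0], 0]])

```text
time_s: 2.1
tool_pos: [0.4014, 0.1577, 0.2505]
ee_rot: [3.14, 0.001, 1.794]
wrist_force: [-0.6, 0.7, 0.5]
width: 0.0857
gripper_force: 0.0
```

```bash
sed -i 's/\[float(t)\]/float(t)/' h.py
python3 - <<'E'
from h import *
im,T,s=wrist();print(np.round(s['tool_pos'],4),np.round(s['ee_rot'],3),s['time_s'])
cv2.imwrite("pics/w1.png",im["pixels"])
for q,z in(("divider",.068),("stand",.028)):
  for f in masks_of(im,q)[:1]:
    r=cv2.minAreaRect(cv2.findNonZero(f["region"].astype(np.uint8)));b=cv2.boxPoints(r)
    print(q,f["p"],b.round(1).tolist(),[np.round(at_z(im,c,z,T),4)[:2].tolist() for c in b])
E
```

```text
[0.4014 0.1577 0.2505] [3.140e+00 1.000e-03 1.794e+00] 2.1
divider 0.78 [[325.1000061035156, 273.8999938964844], [328.1000061035156, 111.9000015258789], [336.5, 112.0], [333.6000061035156, 274.1000061035156]] [[0.4219, 0.0986], [0.3918, 0.2395], [0.3988, 0.2409], [0.4297, 0.1002]]
stand 0.61 [[306.6000061035156, 244.89999389648438], [308.1000061035156, 121.5], [355.1000061035156, 122.0], [353.6000061035156, 245.5]] [[0.4006, 0.1111], [0.3762, 0.2289], [0.4193, 0.2381], [0.4473, 0.121]]
```

View pics/w1.png

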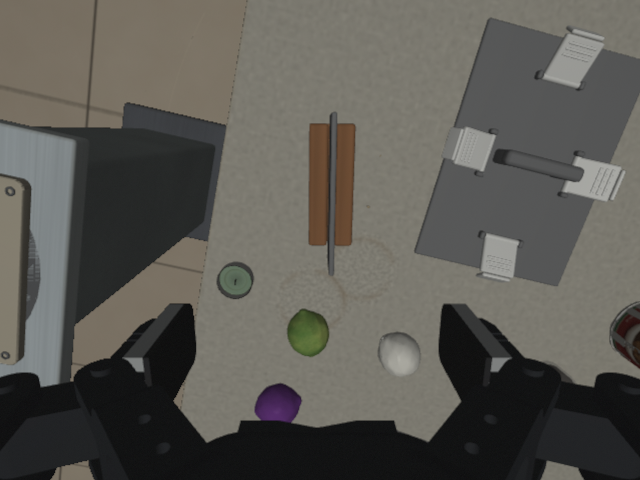

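The divider's top edge runs (331,273)–(332,112), with a measured length of 144 mm, so the fit is good. I'll grasp it next.

Run:
```python
from h import *
p,y=rows([.4106,.1698,.09],1.784,n=5)
rows([.4106,.1698,.039],1.784,pos=p,yaw0=y,n=3)
```

```text
[[[0.03,0.05,0.64],0.02],[[0.03,0.05,0.64],0.02],[[0.02,0.05,0.64],0.03],[[0.03,0.05,0.64],0.02],[[0.03,0.05,0.63],0.03]]
[[[-0.0,-0.0,0.34],-0.0],[[-0.0,-0.0,0.34],-0.0],[[-0.0,-0.0,0.34],-0.0]]
```

Call:
carry_out(moves=[[[0.03, 0.05, 0.64], 0.07], [[0.03, 0.05, 0.64], 0], [[0.02, 0.05, 0.64], 0], [[0.03, 0.05, 0.64], 0], [[0.03, 0.05, 0.63], 0]])

```text
time_s: 2.88
tool_pos: [0.4102, 0.171, 0.089]
ee_rot: [-3.141, -0.0, 1.793]
wrist_force: [0.1, 0.2, -0.4]
width: 0.0854
gripper_force: 0.0
```

Call:
carry_out(moves=[[[0, 0, 0.34], 0], [[0, 0, 0.34], 0], [[0, 0, 0.34], 0], [[0, 0, 0], 0], [[0, 0, 0], 0]])

```text
time_s: 3.5
tool_pos: [0.4114, 0.1696, 0.0399]
ee_rot: [3.141, -0.0, 1.79]
wrist_force: [0.3, 0.3, -0.1]
width: 0.0854
gripper_force: 0.0
```

Call:
carry_out(moves=[[[0, 0, 0], 0], [[0, 0, 0], 0], [[0, 0, 0], 0], [[0, 0, 0], 0], [[0, 0, 0], 0]], hand=-1)

```text
time_s: 4.12
tool_pos: [0.4109, 0.1695, 0.0393]
ee_rot: [-3.142, 0.0, 1.79]
wrist_force: [0.6, -0.1, -1.3]
width: 0.0
gripper_force: 0.0
```

Run:
```python
from h import *
im,T,s=wrist();print(s['width'],s['gripper_force'])
b=cams.get_image("scene")
cv2.imwrite("pics/w2.png",np.hstack([im["pixels"][60:460,120:520],cv2.resize(b["pixels"][190:290,200:300],(400,400))]))
```

```text
2.4853520461233743e-05 0.0
```

View pics/w2.png

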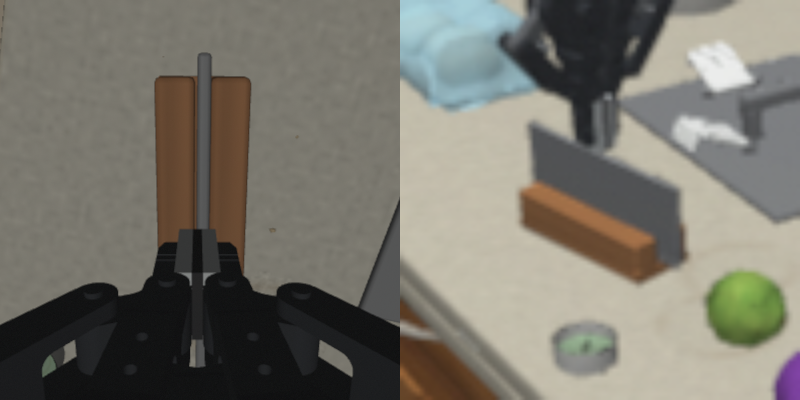

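The picture leaves it open whether the fingers hold the blade: the tips end at its top edge, near (250,227) in the scene view. I'll check by projecting known points.

Run:
```python
from h import *
b=cams.get_image("scene");t=cams.get_image("top")
for z in(.039,.068,.1):print(z,np.round(proj(b,[.411,.1695,z]),1),np.round(proj(t,[.411,.1695,z]),1))
d=np.array([-.211,.977])*.073;c=np.array([.4106,.1698])
for k in(-1,1):print([np.round(proj(b,[*(c+k*d),z]),1).tolist() for z in(.068,.028)])
for q in("stand","divider"):
  f=masks_of(b,q)[0];print(q,f["p"],cv2.boundingRect(cv2.findNonZero(f["region"].astype(np.uint8))))
```

```text
0.039 [250.5 238.4] [249.9 310.8]
0.068 [249.8 228.4] [248.1 309.8]
0.1 [248.9 217.1] [245.9 308.7]
[[268.6, 237.0], [269.4, 251.1]]
[[231.9, 220.3], [233.1, 233.7]]
stand 0.63 (230, 236, 36, 25)
divider 0.81 (234, 222, 37, 35)
```

Call:
carry_out(moves=[[[0, 0, -0.3], 0], [[0, 0, -0.3], 0], [[0, 0, 0], 0]])

```text
time_s: 4.8
tool_pos: [0.4127, 0.1701, 0.0718]
ee_rot: [3.137, -0.0, 1.79]
wrist_force: [0.4, -0.6, -0.6]
width: -0.0003
gripper_force: 0.0
```

Run:
```python
from h import *
im,T,s=wrist();print(s['width'],s['gripper_force'],s['tool_pos'])
b=cams.get_image("scene")
cv2.imwrite("pics/w3.png",np.hstack([cv2.resize(im["pixels"][200:350,240:390],(400,400)),cv2.resize(b["pixels"][190:270,210:290],(400,400))]))
print(np.round(proj(b,s['tool_pos'])),np.round(proj(im,s['tool_pos'],T)))
```

```text
-0.0002948054865234588 0.0 [0.41274113 0.17006246 0.07175179]
[250. 227.] [319. 281.]
```

View pics/w3.png

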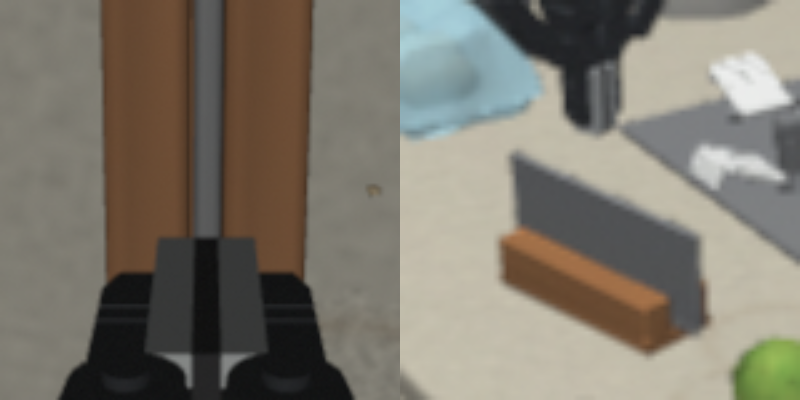

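Both views put the shut fingertips about 30 mm above the reported TCP: the scene shows them at (249,216), against a projected TCP at (250,227). The fingers therefore closed above the blade. I'll reopen, go about 30 mm lower and try again.

Call:
carry_out(moves=[[[0, 0, 0], 0], [[0, 0, 0], 0], [[0, 0, 0], 0], [[0, 0, 0], 0], [[0, 0, 0], 0]], hand=1)

```text
time_s: 5.52
tool_pos: [0.4109, 0.1695, 0.0692]
ee_rot: [-3.141, 0.0, 1.79]
wrist_force: [0.0, 0.4, 0.5]
width: 0.0856
gripper_force: 0.0
```

Call:
carry_out(moves=[[[0, -0.03, 0.3], 0], [[0, 0, 0.3], 0], [[0, 0, 0.3], 0], [[0, 0, 0.34], 0], [[0, 0, 0], 0]])

```text
time_s: 6.15
tool_pos: [0.4075, 0.1686, 0.0051]
ee_rot: [-3.137, 0.0, 1.79]
wrist_force: [0.1, 0.9, -0.4]
width: 0.0855
gripper_force: 0.0
```

Call:
carry_out(moves=[[[0, 0, 0], 0], [[0, 0, 0], 0], [[0, 0, 0], 0], [[0, 0, 0], 0], [[0, 0, 0], 0]], hand=-1)

```text
time_s: 6.78
tool_pos: [0.4116, 0.1697, 0.0083]
ee_rot: [3.137, -0.0, 1.79]
wrist_force: [4.5, 1.2, -1.3]
width: 0.0039
gripper_force: 59.8
```

The divider is held (3.9 mm, 60 N), with its lower edge level with the reported TCP. I'll lift it and travel to a view pose over the box.

Run:
```python
from h import *
s=telemetry.read_state()
p=np.array([.4112,.1697,.108]);y=1.79
p,y=rows([.53,-.20,.27],3.01,pos=p,yaw0=y)
```

```text
[[[-0.86,0.08,-0.36],-0.97],[[-0.86,-0.04,-0.36],-0.97],[[-0.85,-0.15,-0.36],-0.97],[[-0.82,-0.27,-0.36],-0.97],[[-0.78,-0.38,-0.36],-0.97]]
[[[-0.72,-0.48,-0.36],-0.97],[[-0.65,-0.57,-0.36],-0.97],[[-0.56,-0.65,-0.36],-0.97],[[-0.48,-0.72,-0.36],-0.98]]
```

Call:
carry_out(moves=[[[0, 0, -0.4], 0], [[0, 0, -0.4], 0], [[0, 0, -0.6], 0], [[0, 0, -0.6], 0]])

```text
time_s: 7.28
tool_pos: [0.4091, 0.1691, 0.108]
ee_rot: [-3.141, 0.0, 1.79]
wrist_force: [0.7, -0.1, -1.1]
width: 0.0043
gripper_force: 60.5
```

Call:
carry_out(moves=[[[-0.86, 0.08, -0.36], -0.97], [[-0.86, -0.04, -0.36], -0.97], [[-0.85, -0.15, -0.36], -0.97], [[-0.82, -0.27, -0.36], -0.97], [[-0.78, -0.38, -0.36], -0.97]])

```text
time_s: 7.9
tool_pos: [0.4754, -0.0378, 0.1979]
ee_rot: [3.141, 0.0, 2.471]
wrist_force: [0.3, 0.7, -1.1]
width: 0.0038
gripper_force: 60.4
```

Call:
carry_out(moves=[[[-0.72, -0.48, -0.36], -0.97], [[-0.65, -0.57, -0.36], -0.97], [[-0.56, -0.65, -0.36], -0.97], [[-0.48, -0.72, -0.36], -0.98], [[0, 0, 0], 0]])

```text
time_s: 8.52
tool_pos: [0.529, -0.2037, 0.2703]
ee_rot: [-3.14, 0.002, 3.008]
wrist_force: [-0.5, -0.4, -1.3]
width: 0.0038
gripper_force: 60.6
```

Call:
carry_out(moves=[[[0, 0, 0], 0], [[0, 0, 0], 0]])

```text
time_s: 8.78
tool_pos: [0.5279, -0.1996, 0.2686]
ee_rot: [3.141, -0.001, 3.01]
wrist_force: [0.3, -0.1, -0.6]
width: 0.004
gripper_force: 60.6
```

Run:
```python
from h import *
im,T,s=wrist();print(np.round(s['tool_pos'],4),np.round(s['ee_rot'],3),s['time_s'],s['width'])
cv2.imwrite("pics/w4.png",im["pixels"])
for q in("box","divider"):
  f=masks_of(im,q)[0];m=f["region"].astype(np.uint8);np.save(q+"_m.npy",m)
  c=max(cv2.findContours(m,0,2)[0],key=cv2.contourArea)
  a=cv2.approxPolyDP(cv2.convexHull(c),6,True)[:,0]
  print(q,f["p"],a.tolist())
```

```text
[ 0.5279 -0.1996  0.2686] [ 3.141e+00 -1.000e-03  3.010e+00] 8.775 0.003952919142293643
box 0.77 [[184, 182], [307, 184], [307, 287], [255, 344], [184, 341], [175, 199]]
divider 0.89 [[320, 107], [323, 423], [312, 425], [308, 114]]
```

View pics/w4.png

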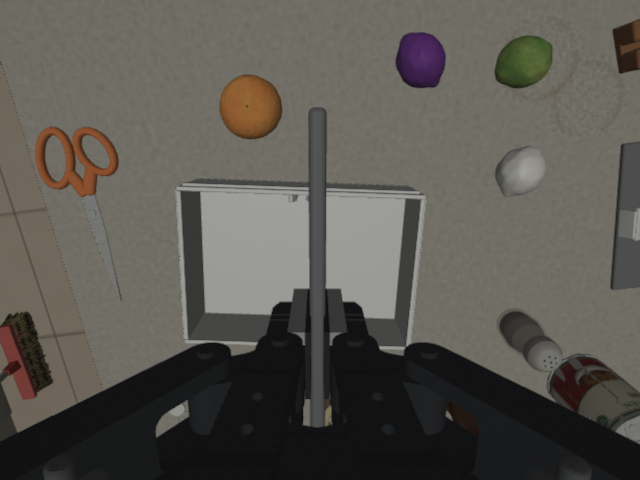

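The box rim's outer corners are near (179,187), (424,195), (186,345) and (405,347); the blade end shows at (317,108). I'll refine the corners and work out the box pose.

Run:
```python
from h import *
im=cv2.imread("pics/w4.png");g=cv2.cvtColor(im,6)
s=telemetry.read_state();c=cams.get_image("wrist");T=tool(s)@np.array(c["hand_eye"])
cv2.imwrite("pics/w5.png",np.vstack([np.hstack([cv2.resize(g[y:y+40,x:x+40],(320,280),interpolation=0) for x,y in r]) for r in (((165,170),(405,175)),((165,325),(390,325)))]))
P={k:at_z(c,v,.07,T) for k,v in dict(ul=(178.5,187),ur=(424.5,195),ll=(186,345),lr=(404,347)).items()}
for k,v in P.items():print(k,v.round(4)[:2])
print("ud",np.linalg.norm(P['ul']-P['ur']),"l",np.linalg.norm(P['ul']-P['ll']))
for h in(0,.06):
  p=at_z(c,(317,107.5),s['tool_pos'][2]+h,T);print(h,(tool(s)[:3,:3].T@(p-s['tool_pos'])).round(4))
```

```text
ul [ 0.494  -0.3239]
ur [ 0.531  -0.0999]
ll [ 0.6534 -0.3517]
lr [ 0.6849 -0.1306]
ud 0.22701162203693587 l 0.16184373605243502
0 [ 0.0765 -0.      0.    ]
0.06 [ 0.0732 -0.0001 -0.06  ]
```

View pics/w5.png

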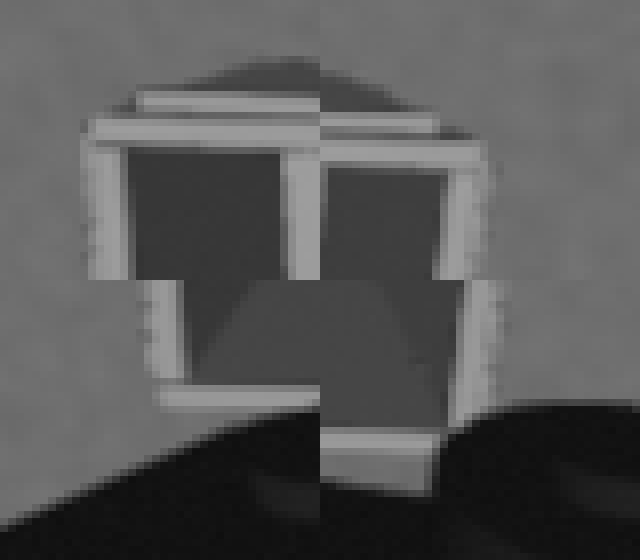

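Run:
```python
from h import *
s=telemetry.read_state();c=cams.get_image("wrist");T=tool(s)@np.array(c["hand_eye"])
px=[(176.3,186.9),(425,195.1),(185,343.6)]
W=np.array([at_z(c,v,.07,T)[:2] for v in px]);B=np.array([(-.08,-.115),(-.08,.115),(.08,-.115)])
print(W.round(4).tolist(),np.linalg.norm(W[0]-W[1]),np.linalg.norm(W[0]-W[2]))
U,S,V=np.linalg.svd((B-B.mean(0)).T@(W-W.mean(0)));Rm=(U@V).T
o=W.mean(0)-Rm@B.mean(0);y=np.arctan2(Rm[1,0],Rm[0,0]);print("box",o,y)
print("resid mm",((B@Rm.T+o-W)*1e3).round(1).tolist())
for p in((404,350),(410.5,342)):print((Rm.T@(at_z(c,p,.07,T)[:2]-o)).round(4))
for p in((291,197),(303,199)):print("rib?",(Rm.T@(at_z(c,p,.064,T)[:2]-o)).round(4))
t=cams.get_image("top");m=masks_of(t,"box")[0]["region"].astype(np.uint8)
r=cv2.boxPoints(cv2.minAreaRect(cv2.findNonZero(m)));print("top",[at_z(t,q,.07)[:2].round(4).tolist() for q in r])
pred=[np.round(proj(t,[*(Rm@np.array(b)+o),.07]),1) for b in((-.08,-.115),(-.08,.115),(.08,.115),(.08,-.115))];print(pred,r.round(1).tolist())
```

```text
[[0.4937, -0.3261], [0.5313, -0.0996], [0.6519, -0.3526]] 0.22955487136369468 0.16035814095178058
box [ 0.59152383 -0.22597012] -0.16402411373220224
resid mm [[0.1, -0.3], [0.1, 0.2], [-0.2, 0.1]]
[0.0802 0.1095]
[0.0709 0.1154]
rib? [-0.0733 -0.0094]
rib? [-0.0718  0.0019]
top [[0.5186, -0.0916], [0.6893, -0.1222], [0.6482, -0.3605], [0.48, -0.3231]]
[array([471.2, 270.7]), array([368.9, 254.9]), array([378.4, 187.5]), array([477.9, 202.4])] [[365.5, 260.6000061035156], [376.8999938964844, 187.5], [481.6000061035156, 203.89999389648438], [470.1000061035156, 276.8999938964844]]
```

The box fit is very good (residuals 0.3 mm): origin (0.5915, -0.2260), yaw -0.164. Now I'll align above the box.

Run:
```python
from h import *
p,y=rows([.5915,-.2260,.085],2.9776,n=5)
```

```text
[[[-0.26,-0.07,0.74],0.05],[[-0.27,-0.07,0.74],0.05],[[-0.26,-0.06,0.74],0.05],[[-0.27,-0.06,0.73],0.04],[[-0.27,-0.06,0.74],0.05]]
```

Call:
carry_out(moves=[[[-0.26, -0.07, 0.74], 0.05], [[-0.27, -0.07, 0.74], 0.05], [[-0.26, -0.06, 0.74], 0.05], [[-0.27, -0.06, 0.73], 0.04], [[-0.27, -0.06, 0.74], 0.05]])

```text
time_s: 9.75
tool_pos: [0.5922, -0.2263, 0.0837]
ee_rot: [-3.141, 0.0, 2.976]
wrist_force: [-0.2, 0.2, -0.6]
width: 0.0041
gripper_force: 60.5
```

Call:
carry_out(moves=[[[0, 0, 0], 0], [[0, 0, 0], 0], [[0, 0, 0], 0]])

```text
time_s: 10.12
tool_pos: [0.5929, -0.2268, 0.0874]
ee_rot: [-3.141, 0.004, 2.977]
wrist_force: [-0.2, 0.3, -0.5]
width: 0.004
gripper_force: 60.5
```

Run:
```python
from h import *
q=[]
for i in range(4):
  im,T,s=wrist();q.append([*s['tool_pos'],s['ee_rot'][2]])
q=np.mean(q,0);print(q.round(4),s['width']);rows([.5915,-.2260,.085],2.9776,n=1,pos=q[:3],yaw0=q[3])
cv2.imwrite("pics/w6.png",cv2.resize(im["pixels"][60:360,120:520],(800,600)))
```

```text
[ 0.5928 -0.2267  0.0871  2.9767] 0.004020282633215312
[[[0.03,0.01,0.04],-0.01]]
```

View pics/w6.png

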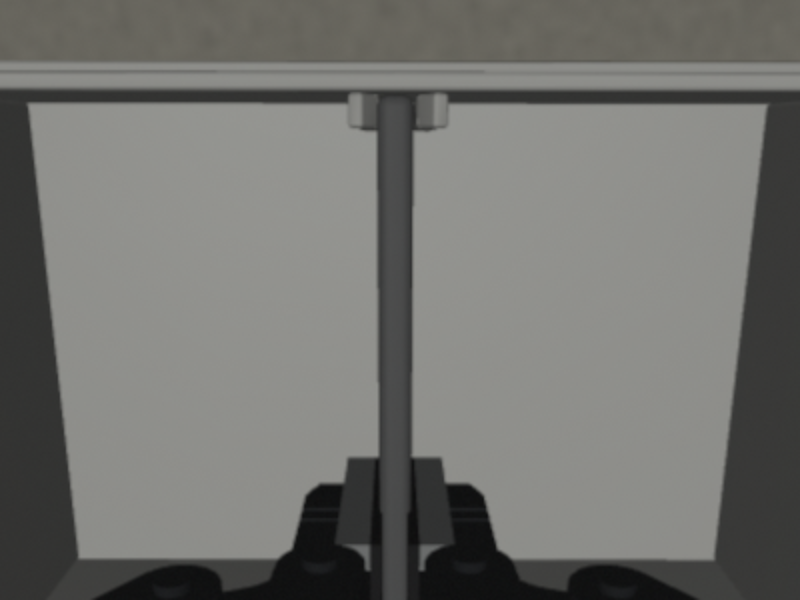

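The blade is centred between the ribs (blade at 395, slot at 398 in the crop). I'll lower it.

Call:
carry_out(moves=[[[0.02, 0, 0.25], 0], [[0, 0, 0.25], 0], [[0, 0, 0.25], 0], [[0, 0, 0.25], 0], [[0, 0, 0.2], 0]])

```text
time_s: 10.95
tool_pos: [0.5903, -0.2258, 0.0234]
ee_rot: [3.141, -0.001, 2.977]
wrist_force: [-0.3, 0.8, -0.8]
width: 0.0038
gripper_force: 60.5
```

Call:
carry_out(moves=[[[0, 0, 0.15], 0], [[0, 0, 0.15], 0], [[0, 0, 0.1], 0], [[0, 0, 0], 0], [[0, 0, 0], 0]])

```text
time_s: 11.58
tool_pos: [0.591, -0.2262, 0.0052]
ee_rot: [-3.141, 0.001, 2.977]
wrist_force: [-0.0, 0.4, -0.5]
width: 0.0042
gripper_force: 60.5
```

Call:
carry_out(moves=[[[0, 0, 0.03], 0], [[0, 0, 0], 0]])

```text
time_s: 11.82
tool_pos: [0.5913, -0.2263, 0.0038]
ee_rot: [-3.141, 0.001, 2.977]
wrist_force: [1.5, -0.2, 1.2]
width: 0.0041
gripper_force: 60.8
```

Call:
carry_out(moves=[[[0, 0, 0.03], 0], [[0, 0, 0], 0]])

```text
time_s: 12.08
tool_pos: [0.5913, -0.2264, 0.0038]
ee_rot: [-3.141, 0.001, 2.977]
wrist_force: [-6.1, 1.1, 13.3]
width: 0.0039
gripper_force: 62.6
```

The divider is on the floor (13 N contact). I'll release it, rise, and get a close look at the mandarin.

Call:
carry_out(moves=[[[0, 0, -0.02], 0], [[0, 0, 0], 0], [[0, 0, 0], 0], [[0, 0, 0], 0], [[0, 0, 0], 0]], hand=1)

```text
time_s: 12.7
tool_pos: [0.5907, -0.226, 0.0026]
ee_rot: [3.142, -0.0, 2.977]
wrist_force: [0.3, -0.6, -0.2]
width: 0.0854
gripper_force: 0.0
```

Call:
carry_out(moves=[[[0, 0, -0.4], 0], [[0, 0, -0.9], 0], [[0, 0, -0.9], 0], [[0, 0, -0.9], 0], [[0, 0, -0.5], 0]])

```text
time_s: 13.32
tool_pos: [0.5923, -0.2267, 0.1884]
ee_rot: [-3.14, 0.006, 2.977]
wrist_force: [-0.3, -0.4, -0.1]
width: 0.0855
gripper_force: 0.0
```

Run:
```python
from h import *
im,T,s=wrist();t=cams.get_image("top");print(s['tool_pos'],s['width'])
for n,i,TT in(("w",im,T),("top",t,None)):
  for q,z in(("divider",.064),("mandarin_a_mid",.025),("lime_a_mid",.022)):
    for f in find_in(i,q):
      if f["p"]>.35:
        P=at_z(i,f["pixel"],z,TT);d=P[:2]-[.5915,-.226];c,S=np.cos(-.164),np.sin(-.164)
        print(n,q,round(f["p"],2),np.round(f["pixel"]),P.round(4)[:2],"box",np.round([c*d[0]+S*d[1],-S*d[0]+c*d[1]],4))
rows([.435,-.25,.18],1.407)
```

```text
[ 0.59226728 -0.2267315   0.18838242] 0.08553170063213472
w divider 0.76 [319. 208.] [ 0.5819 -0.224 ] box [-0.0098  0.0004]
w mandarin_a_mid 0.71 [246.  20.] [ 0.4389 -0.2553] box [-0.1458 -0.0538]
w lime_a_mid 0.88 [606.  82.] [0.5279 0.0134] box [-0.1018  0.2258]
top divider 0.45 [252. 312.] [0.4073 0.1617] box [-0.245   0.3525]
top lime_a_mid 0.84 [361. 312.] [ 0.4067 -0.0833] box [-0.2056  0.1106]
top lime_a_mid 0.69 [319. 260.] [0.529  0.0124] box [-0.1006  0.225 ]
top lime_a_mid 0.61 [249. 311.] [0.4115 0.1742] box [-0.2429  0.3654]
top lime_a_mid 0.6 [318. 306.] [0.4215 0.0149] box [-0.207  0.21 ]
[[[0.25,-0.08,0.0],0.94],[[0.23,-0.11,0.0],0.94],[[0.22,-0.14,0.0],0.94],[[0.2,-0.17,0.0],0.94],[[0.17,-0.2,0.0],0.94]]
[[[0.15,-0.22,0.0],0.93],[[0.12,-0.23,0.0],0.94],[[0.08,-0.25,0.0],0.93],[[0.05,-0.26,0.0],0.94],[[0.02,-0.26,0.01],0.93]]
[[[-0.02,-0.26,0.0],0.94],[[-0.05,-0.25,0.01],0.93]]
```

Call:
carry_out(moves=[[[0.25, -0.08, 0], 0.94], [[0.23, -0.11, 0], 0.94], [[0.22, -0.14, 0], 0.94], [[0.2, -0.17, 0], 0.94], [[0.17, -0.2, 0], 0.94]])

```text
time_s: 14.35
tool_pos: [0.5253, -0.2356, 0.1815]
ee_rot: [-3.141, -0.002, 2.316]
wrist_force: [-0.2, -0.1, -0.3]
width: 0.085
gripper_force: 0.0
```

Call:
carry_out(moves=[[[0.15, -0.22, 0], 0.93], [[0.12, -0.23, 0], 0.94], [[0.08, -0.25, 0], 0.93], [[0.05, -0.26, 0], 0.94], [[0.02, -0.26, 0.01], 0.93]])

```text
time_s: 14.98
tool_pos: [0.4605, -0.2459, 0.1811]
ee_rot: [-3.14, -0.001, 1.664]
wrist_force: [-0.7, -0.7, -0.7]
width: 0.0854
gripper_force: 0.0
```

Call:
carry_out(moves=[[[-0.02, -0.26, 0], 0.94], [[-0.05, -0.25, 0.01], 0.93], [[0, 0, 0], 0], [[0, 0, 0], 0]])

```text
time_s: 15.48
tool_pos: [0.4362, -0.2504, 0.1813]
ee_rot: [-3.141, -0.0, 1.41]
wrist_force: [0.1, -0.5, 0.4]
width: 0.0855
gripper_force: 0.0
```

```bash
cat >> h.py <<'E'
def blob(im,lo,hi,z,T=None,near=None):
    h=cv2.cvtColor(im["pixels"],cv2.COLOR_BGR2HSV);m=cv2.inRange(h,lo,hi)
    n,l,st,c=cv2.connectedComponentsWithStats(m);i=1+np.argmax(st[1:,4]);mm=(l==i).astype(np.uint8)
    (x,y),_=cv2.minEnclosingCircle(cv2.findNonZero(mm));r=cv2.minAreaRect(cv2.findNonZero(mm))
    return np.array(r[0]),st[i],at_z(im,r[0],z,T),r,mm
OR=((8,120,60),(22,255,255));GR=((35,80,30),(85,255,255))
E
python3 - <<'E'
from h import *
im,T,s=wrist();print(s['tool_pos'].round(4),s['ee_rot'].round(3))
c,st,P,r,m=blob(im,*OR,.025,T);print(c,st,P.round(4))
for f in find_in(im,"mandarin_a_mid")[:2]:print(f["p"],f["pixel"],at_z(im,f["pixel"],.025,T).round(4))
rows([P[0],P[1],.04],1.407)
E
```

```text
[ 0.4362 -0.2504  0.1813] [-3.141 -0.     1.41 ]
[311. 217.] [ 276  181   71   73 4049] [ 0.4299 -0.2521  0.025 ]
0.8 [308.4, 214.4] [ 0.4281 -0.2496  0.025 ]
[[[-0.02,-0.04,0.94],0.01],[[-0.02,-0.04,0.95],0.0],[[-0.02,-0.04,0.94],0.01]]
```

Call:
carry_out(moves=[[[-0.02, -0.04, 0.94], 0.01], [[-0.02, -0.04, 0.95], 0], [[-0.02, -0.04, 0.94], 0.01], [[0, 0, 0.5], 0], [[0, 0, 0.5], 0]])

```text
time_s: 16.2
tool_pos: [0.4296, -0.2521, -0.0111]
ee_rot: [-3.141, -0.0, 1.406]
wrist_force: [0.9, -0.1, 0.2]
width: 0.0852
gripper_force: 0.0
```

Call:
carry_out(moves=[[[0, 0, 0.2], 0], [[0, 0, 0.1], 0], [[0, 0, 0], 0]])

```text
time_s: 16.58
tool_pos: [0.4301, -0.2528, -0.0242]
ee_rot: [3.141, 0.0, 1.405]
wrist_force: [-0.5, 0.1, -0.2]
width: 0.0852
gripper_force: 0.0
```

Run:
```python
from h import *
im,T,s=wrist();b=cams.get_image("scene")
cv2.imwrite("pics/w7.png",np.hstack([cv2.resize(im["pixels"][120:480,160:480],(355,400)),cv2.resize(b["pixels"][270:370,310:410],(400,400))]))
print(s['tool_pos'].round(4),s['wrist_force'].round(1),np.round(proj(b,s['tool_pos'])))
```

```text
[ 0.4301 -0.2528 -0.0242] [-0.5  0.1 -0.2] [358. 340.]
```

View pics/w7.png

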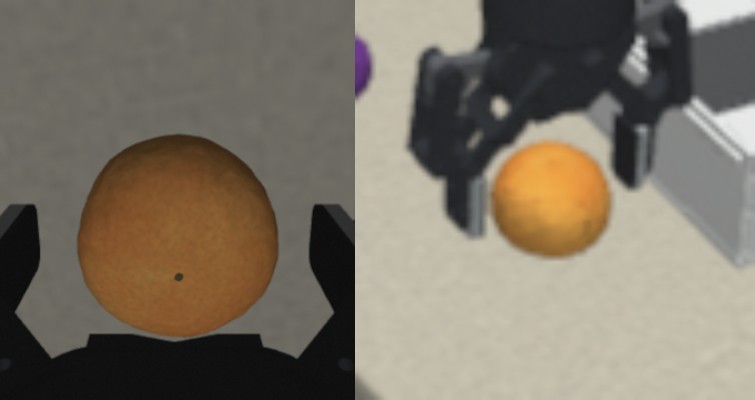

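The mandarin sits centred between the open fingers, and the tips look to be at about 2 cm height. I'll go 8 mm lower and close.

Call:
carry_out(moves=[[[0, 0, 0.08], 0], [[0, 0, 0.08], 0], [[0, 0, 0], 0]])

```text
time_s: 17.05
tool_pos: [0.4296, -0.2525, -0.0327]
ee_rot: [-3.142, -0.0, 1.404]
wrist_force: [-1.5, 0.3, -0.9]
width: 0.0856
gripper_force: 0.0
```

Call:
carry_out(moves=[[[0, 0, 0], 0], [[0, 0, 0], 0], [[0, 0, 0], 0], [[0, 0, 0], 0], [[0, 0, 0], 0]], hand=-1)

```text
time_s: 17.68
tool_pos: [0.4306, -0.253, -0.0317]
ee_rot: [3.14, 0.001, 1.405]
wrist_force: [-1.7, 0.6, 5.4]
width: 0.0552
gripper_force: 63.3
```

Call:
carry_out(moves=[[[0, 0, -0.3], 0], [[0, 0, -0.6], 0], [[0, 0, -0.8], 0], [[0, 0, -0.8], 0], [[0, 0, -0.7], 0]])

```text
time_s: 18.3
tool_pos: [0.4299, -0.2527, 0.13]
ee_rot: [3.14, 0.001, 1.405]
wrist_force: [0.9, -1.1, -1.1]
width: 0.0556
gripper_force: 63.6
```

Run:
```python
from h import *
Rb=R.from_euler('z',-.164).as_matrix()[:2,:2]
g=Rb@[0,.058]+[.5915,-.226];print(g)
rows([*g,.13],1.407)
```

```text
[ 0.60096942 -0.16877824]
[[[0.56,0.77,-0.0],-0.0],[[0.55,0.78,-0.0],-0.01],[[0.55,0.77,-0.0],-0.0],[[0.56,0.78,-0.0],-0.01]]
```

Call:
carry_out(moves=[[[0.56, 0.77, 0], 0], [[0.55, 0.78, 0], 0], [[0.55, 0.77, 0], 0], [[0.56, 0.78, 0], 0], [[0, 0, 0], 0]])

```text
time_s: 18.92
tool_pos: [0.603, -0.1666, 0.1275]
ee_rot: [3.141, -0.001, 1.407]
wrist_force: [-0.5, -0.3, -0.1]
width: 0.0553
gripper_force: 63.7
```

Call:
carry_out(moves=[[[0, 0, 0.7], 0], [[0, 0, 0.7], 0], [[0, 0, 0.6], 0], [[0, 0, 0.5], 0], [[0, 0, 0.5], 0]])

```text
time_s: 19.55
tool_pos: [0.6003, -0.1693, -0.0227]
ee_rot: [3.142, 0.0, 1.404]
wrist_force: [0.6, -0.3, -0.3]
width: 0.0552
gripper_force: 63.8
```

Call:
carry_out(moves=[[[0, 0, 0], 0], [[0, 0, 0], 0], [[0, 0, 0], 0], [[0, 0, 0], 0], [[0, 0, 0], 0]], hand=1)

```text
time_s: 20.18
tool_pos: [0.6013, -0.1688, -0.0221]
ee_rot: [3.141, 0.0, 1.405]
wrist_force: [-0.3, -1.0, -0.4]
width: 0.0856
gripper_force: 0.0
```

Call:
carry_out(moves=[[[0, 0, -0.3], 0], [[0, 0, -0.7], 0], [[0, 0, -0.9], 0], [[0, 0, -0.9], 0], [[0, 0, -0.9], 0]])

```text
time_s: 20.8
tool_pos: [0.6009, -0.1687, 0.1651]
ee_rot: [3.141, 0.0, 1.405]
wrist_force: [0.6, -0.5, -0.3]
width: 0.0853
gripper_force: 0.0
```

Run:
```python
from h import *
im,T,s=wrist();t=cams.get_image("top")
Rb=R.from_euler('z',-.164).as_matrix()[:2,:2]
for n,i,TT in(("w",im,T),("top",t,None)):
  c,st,P,r,m=blob(i,*OR,.029,TT);print(n,c,st,P.round(4),"box",(Rb.T@(P[:2]-[.5915,-.226])).round(4))
c,st,P,r,m=blob(t,*GR,.022);print("lime",c,st,P,r)
c,st,P,r,m=blob(im,*GR,.022,T);print("lime",c,st,P,r)
```

```text
w [312.5 218.5] [ 275  181   76   76 4543] [ 0.5968 -0.1678  0.029 ] box [-0.0043  0.0583]
top [248.68234253 311.07055664] [222 297  55  29 924] [0.4111 0.1737 0.029 ] box [-0.2433  0.3649]
lime [318.90002441 305.20001221] [308 296  23  20 343] [0.42381447 0.01378643 0.022     ] ((318.9000244140625, 305.20001220703125), (19.677396774291992, 20.124608993530273), 26.56505012512207)
lime [31.  22.5] [   0    0   63   46 2522] [0.42390727 0.00340441 0.022     ] ((31.0, 22.5), (45.0, 62.0), 90.0)
```

The mandarin is in its compartment at box (-0.004, 0.058). Next I'll view the lime.

Run:
```python
from h import *
rows([.425,.01,.18],1.405)
```

```text
[[[0.49,-0.69,-0.03],-0.0],[[0.49,-0.69,-0.03],-0.0],[[0.49,-0.69,-0.03],-0.0],[[0.5,-0.69,-0.03],-0.0],[[0.49,-0.69,-0.03],-0.0]]
[[[0.5,-0.69,-0.03],-0.0]]
```

Call:
carry_out(moves=[[[0.49, -0.69, -0.03], 0], [[0.49, -0.69, -0.03], 0], [[0.49, -0.69, -0.03], 0], [[0.49, -0.69, -0.03], 0], [[0.49, -0.69, -0.03], 0]])

```text
time_s: 21.52
tool_pos: [0.45, -0.0185, 0.1702]
ee_rot: [3.141, -0.0, 1.404]
wrist_force: [-0.5, -0.3, 1.8]
width: 0.0853
gripper_force: 0.0
```

Call:
carry_out(moves=[[[0.5, -0.69, -0.03], 0], [[0, 0, 0], 0], [[0, 0, 0], 0]])

```text
time_s: 21.9
tool_pos: [0.4216, 0.0109, 0.1719]
ee_rot: [3.14, 0.0, 1.405]
wrist_force: [0.2, -0.4, -0.1]
width: 0.0854
gripper_force: 0.0
```

Run:
```python
from h import *
im,T,s=wrist();print(s['tool_pos'].round(4),s['ee_rot'].round(3))
c,st,P,r,m=blob(im,*GR,.022,T);print(c,st,P.round(4),r)
el=cv2.fitEllipse(max(cv2.findContours(m,0,2)[0],key=len));print(el,at_z(im,el[0],.022,T).round(4))
a=np.radians(el[2]+90) # major axis dir in image
q=np.array(el[0])+20*np.array([np.cos(a),np.sin(a)]);d=at_z(im,q,.022,T)-at_z(im,el[0],.022,T);ya=np.arctan2(d[1],d[0]);print("long axis world",ya)
cv2.imwrite("pics/w8.png",im["pixels"])
```

```text
[0.4216 0.0109 0.1719] [3.14  0.    1.405]
[319.5 212.5] [ 292  183   56   60 2737] [0.4233 0.0128 0.022 ] ((319.5, 212.5), (59.0, 55.0), 90.0)
((319.50537109375, 212.0281219482422), (53.758514404296875, 64.11275482177734), 150.62413024902344) [0.4234 0.0132 0.022 ]
long axis world 1.9114403781090246
```

View pics/w8.png

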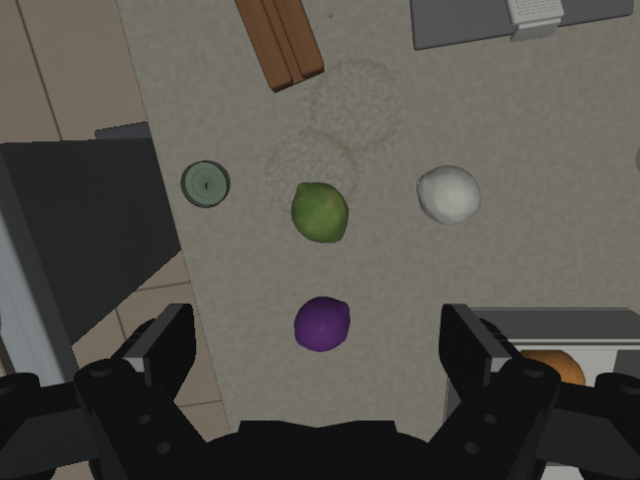

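Below the gripper, the lime is at (320,212), with purple at (322,324) and white at (448,195), both clear of the fingers. I'll turn along the lime's long axis and grasp it.

Run:
```python
from h import *
p,y=rows([.4234,.013,.04],1.911,n=4)
rows([.4234,.013,-.034],1.911,pos=p,yaw0=y,n=3)
```

```text
[[[0.01,0.01,0.66],-0.91],[[0.01,0.01,0.66],-0.91],[[0.01,0.01,0.66],-0.9],[[0.02,0.01,0.65],-0.91]]
[[[-0.0,-0.0,0.49],0.0],[[-0.0,-0.0,0.5],0.0],[[-0.0,-0.0,0.49],0.0]]
```

Call:
carry_out(moves=[[[0.01, 0.01, 0.66], -0.91], [[0.01, 0.01, 0.66], -0.91], [[0.01, 0.01, 0.66], -0.9], [[0.02, 0.01, 0.65], -0.91], [[0, 0, 0], 0]])

```text
time_s: 22.58
tool_pos: [0.4206, 0.0131, 0.0372]
ee_rot: [-3.136, -0.003, 1.909]
wrist_force: [-0.2, -0.1, 0.1]
width: 0.0854
gripper_force: 0.0
```

Call:
carry_out(moves=[[[0, 0, 0.5], 0], [[0, 0, 0.5], 0], [[0, 0, 0.3], 0], [[0, 0, 0.18], 0], [[0, 0, 0], 0]])

```text
time_s: 23.2
tool_pos: [0.4231, 0.0135, -0.0341]
ee_rot: [-3.141, -0.0, 1.911]
wrist_force: [0.3, 0.1, 0.4]
width: 0.0857
gripper_force: 0.0
```

Call:
carry_out(moves=[[[0, 0, 0], 0], [[0, 0, 0], 0], [[0, 0, 0], 0], [[0, 0, 0], 0], [[0, 0, 0], 0]], hand=-1)

```text
time_s: 23.82
tool_pos: [0.4239, 0.0136, -0.0331]
ee_rot: [3.14, 0.001, 1.911]
wrist_force: [-2.3, 0.1, 7.5]
width: 0.0426
gripper_force: 59.5
```

Call:
carry_out(moves=[[[0, 0, -0.3], 0], [[0, 0, -0.7], 0], [[0, 0, -0.9], 0], [[0, 0, -0.9], 0], [[0, 0, -0.5], 0]])

```text
time_s: 24.45
tool_pos: [0.4243, 0.0134, 0.1347]
ee_rot: [3.137, 0.002, 1.911]
wrist_force: [0.1, -0.3, -0.9]
width: 0.0429
gripper_force: 60.9
```

Run:
```python
from h import *
Rb=R.from_euler('z',-.164).as_matrix()[:2,:2]
g=Rb@[0,-.058]+[.5915,-.226];print(g)
rows([*g,.14],1.407)
```

```text
[ 0.58203058 -0.28322176]
[[[-0.95,0.14,-0.02],0.52],[[-0.94,0.21,-0.01],0.52],[[-0.92,0.28,-0.02],0.51],[[-0.9,0.34,-0.01],0.52],[[-0.87,0.41,-0.02],0.51]]
[[[-0.83,0.47,-0.01],0.52],[[-0.8,0.52,-0.02],0.51]]
```

Call:
carry_out(moves=[[[-0.95, 0.14, -0.02], 0.52], [[-0.94, 0.21, -0.01], 0.52], [[-0.92, 0.28, -0.02], 0.51], [[-0.9, 0.34, -0.01], 0.52], [[-0.87, 0.41, -0.02], 0.51]])

```text
time_s: 25.08
tool_pos: [0.5365, -0.2003, 0.1359]
ee_rot: [3.141, 0.0, 1.549]
wrist_force: [-0.3, -0.3, 0.4]
width: 0.0427
gripper_force: 60.9
```

Call:
carry_out(moves=[[[-0.83, 0.47, -0.01], 0.52], [[-0.8, 0.52, -0.02], 0.51], [[0, 0, 0], 0], [[0, 0, 0], 0]])

```text
time_s: 25.58
tool_pos: [0.5805, -0.2827, 0.1366]
ee_rot: [-3.141, -0.0, 1.407]
wrist_force: [-0.3, -0.3, -0.8]
width: 0.0425
gripper_force: 61.0
```

Call:
carry_out(moves=[[[0, 0, 0.7], 0], [[0, 0, 0.7], 0], [[0, 0, 0.7], 0], [[0, 0, 0.6], 0], [[0, 0, 0.5], 0]])

```text
time_s: 26.2
tool_pos: [0.5803, -0.2813, -0.0241]
ee_rot: [-3.141, -0.0, 1.409]
wrist_force: [0.1, -0.1, -0.6]
width: 0.0427
gripper_force: 61.0
```

Call:
carry_out(moves=[[[0, 0, 0], 0], [[0, 0, 0], 0], [[0, 0, 0], 0], [[0, 0, 0], 0], [[0, 0, 0], 0]], hand=1)

```text
time_s: 26.82
tool_pos: [0.5811, -0.2832, -0.0231]
ee_rot: [3.141, 0.0, 1.407]
wrist_force: [-0.6, -0.1, 0.5]
width: 0.0853
gripper_force: 0.0
```

Call:
carry_out(moves=[[[0, 0, -0.3], 0], [[0, 0, -0.8], 0], [[0, 0, -1], 0], [[0, 0, -1], 0], [[0, 0, -1], 0]])

```text
time_s: 27.45
tool_pos: [0.5807, -0.283, 0.1843]
ee_rot: [3.14, 0.0, 1.407]
wrist_force: [1.3, -0.2, -0.6]
width: 0.0854
gripper_force: 0.0
```

Run:
```python
from h import *
im,T,s=wrist();t=cams.get_image("top")
Rb=R.from_euler('z',-.164).as_matrix()[:2,:2]
print(s['tool_pos'].round(3))
for n,CC in(("mand",OR),("lime",GR)):
  c,st,P,r,m=blob(im,*CC,.029,T);print(n,c,st,P.round(4),"box",(Rb.T@(P[:2]-[.5915,-.226])).round(4))
for q,z in(("lid",.006),("lid_handle",.039),("tab0",.02)):
  for f in masks_of(t,q)[:4]:
    if f["p"]>.3:print(q,f["p"],f["pixel"],at_z(t,f["pixel"],z).round(4),cv2.minAreaRect(cv2.findNonZero(f["region"].astype(np.uint8))))
rows([.50,.23,.27],1.5)
```

```text
[ 0.581 -0.283  0.184]
mand [314.   60.5] [ 275   17   79   88 5427] [ 0.597  -0.1668  0.029 ] box [-0.0043  0.0593]
lime [302.76919556 210.84613037] [ 276  178   54   66 2563] [ 0.5688 -0.2785  0.029 ] box [-0.0138 -0.0555]
lid 0.83 [221.8, 232.6] [0.6001 0.2456 0.006 ] ((224.0, 232.0), (72.0, 104.0), 90.0)
lid_handle 0.61 [225.6, 233.7] [0.5898 0.23   0.039 ] ((223.99996948242188, 232.0), (103.99998474121094, 71.99998474121094), -0.0)
tab0 0.8 [267.4, 230.4] [0.6014 0.1348 0.02  ] ((266.5, 231.5), (15.0, 19.0), 90.0)
tab0 0.67 [182.6, 231.2] [0.6011 0.3359 0.02  ] ((182.5, 231.5), (15.0, 19.0), 90.0)
tab0 0.64 [223.0, 258.2] [0.5353 0.2379 0.02  ] ((222.1216278076172, 258.770263671875), (15.289106369018555, 19.892276763916016), 9.462322235107422)
tab0 0.6 [226.2, 208.3] [0.6565 0.2342 0.02  ] ((224.5, 205.0), (20.0, 15.0), 90.0)
[[[0.9,-0.3,-0.16],-0.06],[[0.9,-0.29,-0.16],-0.06],[[0.9,-0.28,-0.16],-0.06],[[0.9,-0.27,-0.16],-0.06],[[0.91,-0.27,-0.16],-0.06]]
[[[0.91,-0.26,-0.16],-0.06],[[0.91,-0.25,-0.16],-0.06],[[0.91,-0.24,-0.16],-0.06],[[0.91,-0.24,-0.16],-0.06],[[0.92,-0.23,-0.16],-0.06]]
[[[0.92,-0.22,-0.16],-0.06]]
```

Both fruits are in place, the lime at box (-0.014, -0.056) and the mandarin at (-0.004, 0.059). Now the lid, with yaw about π.

Run:
```python
from h import *
rows([.575,.237,.26],3.12)
```

```text
[[[0.79,-0.14,-0.12],-0.94],[[0.8,-0.03,-0.12],-0.94],[[0.8,0.07,-0.12],-0.94],[[0.78,0.17,-0.12],-0.94],[[0.75,0.27,-0.12],-0.95]]
[[[0.71,0.37,-0.12],-0.94],[[0.65,0.46,-0.12],-0.95],[[0.59,0.54,-0.12],-0.94],[[0.51,0.62,-0.12],-0.95],[[0.42,0.68,-0.12],-0.94]]
[[[0.33,0.73,-0.12],-0.95],[[0.24,0.76,-0.12],-0.94],[[0.13,0.79,-0.12],-0.95]]
```

Call:
carry_out(moves=[[[0.79, -0.14, -0.12], -0.94], [[0.8, -0.03, -0.12], -0.94], [[0.8, 0.07, -0.12], -0.94], [[0.78, 0.17, -0.12], -0.94], [[0.75, 0.27, -0.12], -0.95]])

```text
time_s: 28.32
tool_pos: [0.577, -0.0814, 0.2093]
ee_rot: [-3.139, -0.002, 2.069]
wrist_force: [-0.1, 0.1, -0.2]
width: 0.0852
gripper_force: 0.0
```

Call:
carry_out(moves=[[[0.71, 0.37, -0.12], -0.94], [[0.65, 0.46, -0.12], -0.95], [[0.59, 0.54, -0.12], -0.94], [[0.51, 0.62, -0.12], -0.95], [[0.42, 0.68, -0.12], -0.94]])

```text
time_s: 28.95
tool_pos: [0.575, 0.1182, 0.2393]
ee_rot: [-3.14, -0.003, 2.728]
wrist_force: [0.3, -0.1, 0.9]
width: 0.0849
gripper_force: 0.0
```

Call:
carry_out(moves=[[[0.33, 0.73, -0.12], -0.95], [[0.24, 0.76, -0.12], -0.94], [[0.13, 0.79, -0.12], -0.95], [[0, 0, 0], 0], [[0, 0, 0], 0]])

```text
time_s: 29.58
tool_pos: [0.5741, 0.2364, 0.2576]
ee_rot: [-3.14, -0.003, 3.119]
wrist_force: [-0.2, 1.1, -0.3]
width: 0.0856
gripper_force: 0.0
```

Run:
```python
from h import *
im,T,s=wrist();print(s['tool_pos'].round(4),s['ee_rot'].round(3))
cv2.imwrite("pics/w9.png",im["pixels"])
for f in masks_of(im,"lid")[:1]:
  c=max(cv2.findContours(f["region"].astype(np.uint8),0,2)[0],key=cv2.contourArea);a=cv2.approxPolyDP(cv2.convexHull(c),5,True)[:,0]
  print(f["p"],a.tolist(),[at_z(im,q,.01,T)[:2].round(4).tolist() for q in a])
```

```text
[0.5741 0.2364 0.2576] [-3.140e+00 -3.000e-03  3.119e+00]
0.94 [[434, 142], [440, 210], [423, 291], [333, 302], [216, 291], [200, 224], [205, 143], [313, 135]] [[0.5196, 0.3556], [0.5895, 0.3655], [0.6806, 0.3516], [0.6916, 0.2514], [0.6755, 0.1213], [0.5989, 0.1109], [0.5153, 0.1242], [0.51, 0.2335]]
```

View pics/w9.png

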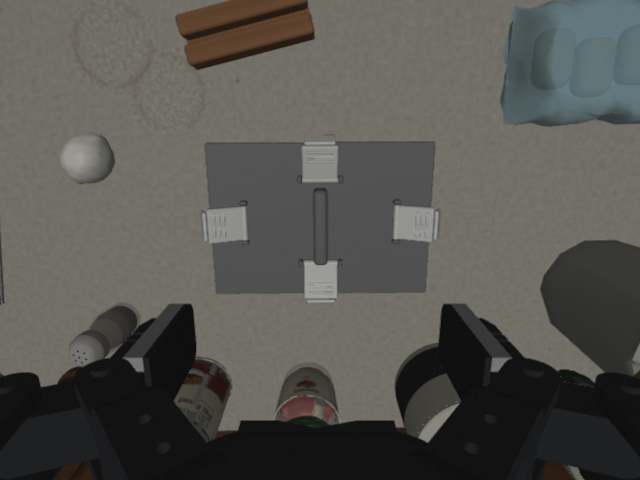

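The lid corners are at (206,143), (434,142), (425,292) and (216,293), with the handle bar from (321,190) to (321,263). I'll fit these.

Run:
```python
from h import *
s=telemetry.read_state();c=cams.get_image("wrist");T=tool(s)@np.array(c["hand_eye"]);print(s['tool_pos'])
px=[(206,142.5),(434.5,141.5),(426,293),(215.5,293.5)]
W=np.array([at_z(c,v,.010,T)[:2] for v in px]);B=np.array([(-.082,-.117),(-.082,.117),(.082,.117),(.082,-.117)])
U,S,V=np.linalg.svd((B-B.mean(0)).T@(W-W.mean(0)));Rm=(U@V).T
o=W.mean(0)-Rm@B.mean(0);y=np.arctan2(Rm[1,0],Rm[0,0]);print("lid",o,y)
print("resid mm",((B@Rm.T+o-W)*1e3).round(1).tolist())
for p in((321,190),(320.5,263)):print("bar",(Rm.T@(at_z(c,p,.044,T)[:2]-o)).round(4))
p,yy=rows([*o,.06],y+np.pi,n=5);rows([*o,-.012],y+np.pi,n=3,pos=p,yaw0=yy)
```

```text
[0.57451036 0.23573148 0.25817849]
lid [0.59964846 0.23864212] -0.01962926195340222
resid mm [[-0.0, -1.3], [0.1, 1.5], [-0.2, -0.6], [0.1, 0.4]]
bar [-0.0381  0.0003]
bar [ 0.0355 -0.0003]
[[[-0.1,0.01,0.79],-0.01],[[-0.1,0.02,0.8],-0.0],[[-0.1,0.01,0.79],-0.01],[[-0.1,0.01,0.8],-0.0],[[-0.1,0.02,0.79],-0.01]]
[[[0.0,-0.0,0.48],0.0],[[0.0,-0.0,0.48],0.0],[[0.0,-0.0,0.48],0.0]]
```

Call:
carry_out(moves=[[[-0.1, 0.01, 0.79], 0], [[-0.1, 0.02, 0.8], 0], [[-0.1, 0.01, 0.79], 0], [[-0.1, 0.01, 0.8], 0], [[-0.1, 0.02, 0.79], 0]])

```text
time_s: 30.35
tool_pos: [0.6001, 0.2387, 0.0594]
ee_rot: [-3.141, -0.0, 3.118]
wrist_force: [0.6, -0.4, -0.3]
width: 0.0852
gripper_force: 0.0
```

Call:
carry_out(moves=[[[0, 0, 0.5], 0], [[0, 0, 0.5], 0], [[0, 0, 0.3], 0], [[0, 0, 0.14], 0], [[0, 0, 0], 0]])

```text
time_s: 30.98
tool_pos: [0.6, 0.2397, -0.0111]
ee_rot: [-3.142, -0.0, 3.12]
wrist_force: [0.1, -0.8, -0.9]
width: 0.0855
gripper_force: 0.0
```

Call:
carry_out(moves=[[[0, 0, 0], 0], [[0, 0, 0], 0], [[0, 0, 0], 0], [[0, 0, 0], 0], [[0, 0, 0], 0]], hand=-1)

```text
time_s: 31.6
tool_pos: [0.6002, 0.24, -0.0107]
ee_rot: [3.141, 0.001, 3.12]
wrist_force: [-0.4, 0.3, 2.8]
width: 0.0125
gripper_force: 59.3
```

Call:
carry_out(moves=[[[0, 0, -0.3], 0], [[0, 0, -0.6], 0], [[0, 0, -0.8], 0], [[0, 0, -0.8], 0], [[0, 0, -0.6], 0]])

```text
time_s: 32.22
tool_pos: [0.6001, 0.24, 0.1464]
ee_rot: [3.141, 0.001, 3.121]
wrist_force: [-0.1, 0.2, -3.3]
width: 0.0128
gripper_force: 58.8
```

Run:
```python
from h import *
s=telemetry.read_state();print(s['tool_pos'],s['width'])
rows([.592,-.226,.135],2.9776,n=12)
```

```text
[0.60007708 0.24004045 0.14637309] 0.012780387778452309
[[[-0.0,-0.78,0.02],0.09],[[-0.01,-0.78,0.02],0.08],[[-0.02,-0.78,0.02],0.09],[[-0.03,-0.78,0.02],0.08],[[-0.04,-0.77,0.02],0.09]]
[[[-0.05,-0.77,0.02],0.08],[[-0.06,-0.77,0.02],0.09],[[-0.07,-0.77,0.02],0.08],[[-0.08,-0.77,0.02],0.09],[[-0.09,-0.77,0.02],0.08]]
[[[-0.09,-0.78,0.01],0.09],[[-0.11,-0.77,0.02],0.08]]
```

Call:
carry_out(moves=[[[0, -0.78, 0.02], 0.09], [[-0.01, -0.78, 0.02], 0.08], [[-0.02, -0.78, 0.02], 0.09], [[-0.03, -0.78, 0.02], 0.08], [[-0.04, -0.77, 0.02], 0.09]])

```text
time_s: 32.85
tool_pos: [0.5955, 0.0442, 0.1391]
ee_rot: [-3.142, -0.0, 3.06]
wrist_force: [0.2, -0.5, -4.1]
width: 0.0127
gripper_force: 58.9
```

Call:
carry_out(moves=[[[-0.05, -0.77, 0.02], 0.08], [[-0.06, -0.77, 0.02], 0.09], [[-0.07, -0.77, 0.02], 0.08], [[-0.08, -0.77, 0.02], 0.09], [[-0.09, -0.77, 0.02], 0.08]])

```text
time_s: 33.48
tool_pos: [0.5928, -0.149, 0.134]
ee_rot: [3.141, -0.001, 3.001]
wrist_force: [0.1, 0.8, -3.1]
width: 0.0131
gripper_force: 59.0
```

Call:
carry_out(moves=[[[-0.09, -0.78, 0.01], 0.09], [[-0.11, -0.77, 0.02], 0.08], [[0, 0, 0], 0], [[0, 0, 0], 0], [[0, 0, 0], 0]])

```text
time_s: 34.1
tool_pos: [0.592, -0.2249, 0.1324]
ee_rot: [3.141, -0.0, 2.979]
wrist_force: [0.7, 0.9, -3.8]
width: 0.013
gripper_force: 59.2
```

Run:
```python
from h import *
q=[]
for i in range(4):
  im,T,s=wrist();q.append([*s['tool_pos'],s['ee_rot'][2]])
q=np.mean(q,0);print(q.round(4),s['width']);rows([.592,-.226,.070],2.9776,n=2,pos=q[:3],yaw0=q[3])
# lid in hand: plate corners seen by wrist at height of plate
cv2.imwrite("pics/w10.png",im["pixels"])
```

```text
[ 0.5921 -0.225   0.1324  2.9793] 0.012761478071271141
[[[-0.0,-0.01,0.62],0.01],[[-0.0,-0.01,0.63],0.0]]
```

View pics/w10.png

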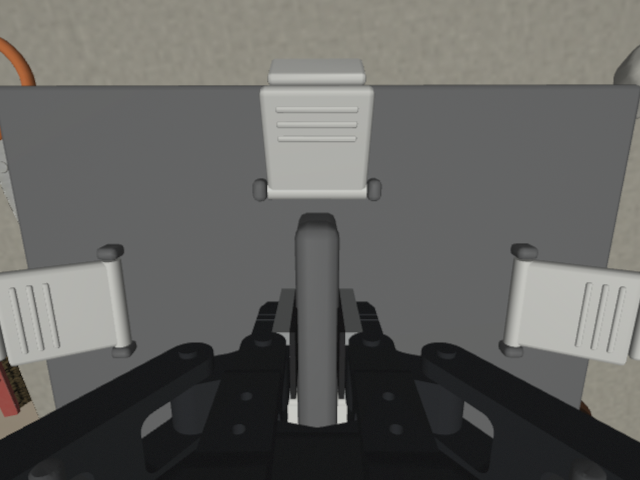

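The lid is straight in the hand: its near edge is at row 86, which gives tool x = 82.5 mm as expected. I'll lower it gently.

Call:
carry_out(moves=[[[0, -0.02, 0.4], 0], [[0, 0, 0.4], 0], [[0, 0, 0.3], 0], [[0, 0, 0.1], 0], [[0, 0, 0], 0]])

```text
time_s: 34.92
tool_pos: [0.5915, -0.227, 0.0717]
ee_rot: [3.141, -0.001, 2.978]
wrist_force: [0.7, 0.7, -3.9]
width: 0.013
gripper_force: 59.1
```

Call:
carry_out(moves=[[[0, 0, 0.1], 0], [[0, 0, 0.1], 0], [[0, 0, 0.1], 0], [[0, 0, 0], 0]])

```text
time_s: 35.42
tool_pos: [0.5914, -0.2268, 0.0566]
ee_rot: [3.141, -0.001, 2.978]
wrist_force: [-1.1, 0.4, -3.3]
width: 0.0129
gripper_force: 59.2
```

Call:
carry_out(moves=[[[0, 0.01, 0.03], 0], [[0, 0, 0.02], 0], [[0, 0, 0], 0]])

```text
time_s: 35.8
tool_pos: [0.5921, -0.2266, 0.0553]
ee_rot: [-3.142, 0.0, 2.978]
wrist_force: [-1.5, 0.4, 0.1]
width: 0.0127
gripper_force: 59.6
```

Call:
carry_out(moves=[[[0, 0, 0], 0], [[0, 0, 0], 0], [[0, 0, 0], 0], [[0, 0, 0], 0], [[0, 0, 0], 0]], hand=1)

```text
time_s: 36.42
tool_pos: [0.5919, -0.2266, 0.0548]
ee_rot: [-3.142, 0.0, 2.978]
wrist_force: [-0.8, -0.1, 0.6]
width: 0.0854
gripper_force: 0.0
```

Call:
carry_out(moves=[[[0, 0, -0.3], 0], [[0, 0, -0.9], 0], [[0, 0, -0.9], 0], [[0, 0, -0.9], 0], [[0, 0, -0.9], 0]])

```text
time_s: 37.05
tool_pos: [0.5919, -0.2266, 0.2528]
ee_rot: [-3.141, 0.002, 2.978]
wrist_force: [0.5, 0.6, 0.4]
width: 0.0853
gripper_force: 0.0
```

Call:
carry_out(moves=[[[0, 0, 0], 0], [[0, 0, 0], 0], [[0, 0, 0], 0], [[0, 0, 0], 0], [[0, 0, 0], 0]], hand=-1)

```text
time_s: 37.67
tool_pos: [0.5916, -0.2264, 0.2489]
ee_rot: [3.141, -0.001, 2.978]
wrist_force: [0.1, -0.6, -0.5]
width: -0.0
gripper_force: 0.0
```

Run:
```python
from h import *
im,T,s=wrist();b=cams.get_image("scene");print(s['tool_pos'].round(4))
cv2.imwrite("pics/w11.png",np.hstack([cv2.resize(im["pixels"],(480,360)),cv2.resize(b["pixels"][210:350,330:450],(309,360))]))
```

```text
[ 0.5916 -0.2264  0.2489]
```

View pics/w11.png

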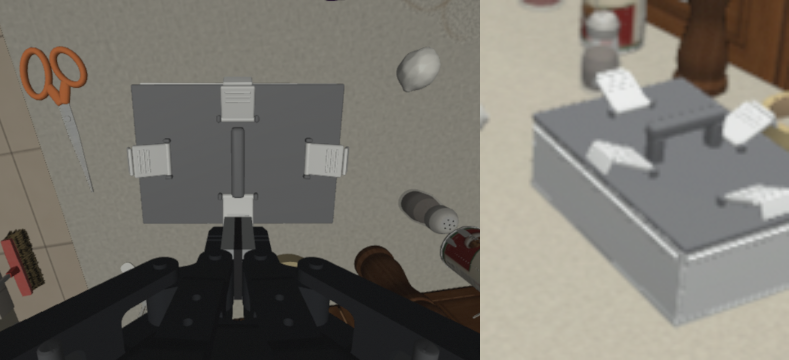

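The lid sits flat on the rim with all four tabs up. The fingers are shut, so I'll press the near (-x) tab first.

Call:
carry_out(moves=[[[0.35, 0, 0.85], 0], [[0.35, 0, 0.85], 0], [[0.35, 0, 0.85], 0], [[0.35, 0, 0.85], 0], [[0, 0, 0.1], 0]])

```text
time_s: 38.4
tool_pos: [0.5192, -0.2135, 0.0709]
ee_rot: [3.139, -0.007, 2.978]
wrist_force: [-0.6, -0.1, -0.2]
width: 0.0002
gripper_force: 0.0
```

Call:
carry_out(moves=[[[0, 0, 0.1], 0], [[0, 0, 0.1], 0], [[0, 0, 0.1], 0], [[0, 0, 0], 0]])

```text
time_s: 38.9
tool_pos: [0.5244, -0.2159, 0.0613]
ee_rot: [-3.141, 0.003, 2.978]
wrist_force: [0.7, -0.3, 1.7]
width: -0.0003
gripper_force: 1.1
```

Call:
carry_out(moves=[[[0, 0, 0.04], 0], [[0, 0, 0.04], 0], [[0, 0, 0], 0]])

```text
time_s: 39.28
tool_pos: [0.5236, -0.2157, 0.0569]
ee_rot: [-3.141, 0.001, 2.978]
wrist_force: [-1.0, -0.4, 5.0]
width: 0.0002
gripper_force: 2.1
```

Call:
carry_out(moves=[[[0, 0, 0.05], 0], [[0, 0, 0.04], 0], [[0, 0, 0], 0]])

```text
time_s: 39.65
tool_pos: [0.5232, -0.2156, 0.0521]
ee_rot: [-3.141, 0.001, 2.978]
wrist_force: [-4.1, -1.1, 4.9]
width: -0.0
gripper_force: 2.1
```

Call:
carry_out(moves=[[[0, 0, 0.04], 0], [[0, 0, 0], 0]])

```text
time_s: 39.9
tool_pos: [0.5231, -0.2156, 0.05]
ee_rot: [-3.141, 0.0, 2.978]
wrist_force: [-3.7, -0.7, 6.2]
width: 0.0
gripper_force: 2.6
```

Call:
carry_out(moves=[[[0, 0, 0.04], 0], [[0, 0, 0], 0]])

```text
time_s: 40.15
tool_pos: [0.5231, -0.2157, 0.0497]
ee_rot: [-3.141, 0.0, 2.978]
wrist_force: [-11.0, 4.0, 19.2]
width: 0.0001
gripper_force: 9.5
```

That tab hit its stop at z = 0.0497 with 19 N. Next is the +y tab.

Call:
carry_out(moves=[[[0, 0, -1], 0], [[-0.47, 0.7, 0], 0], [[-0.47, 0.7, 0], 0], [[-0.46, 0.7, 0], 0], [[0, 0, 0], 0]])

```text
time_s: 40.78
tool_pos: [0.6106, -0.1205, 0.0972]
ee_rot: [3.141, 0.001, 2.981]
wrist_force: [-0.8, -1.1, 0.0]
width: -0.0001
gripper_force: 0.0
```

Call:
carry_out(moves=[[[0, 0, 0.3], 0], [[0, 0, 0.3], 0], [[0, 0, 0.1], 0], [[0, 0, 0.1], 0], [[0, 0, 0], 0]])

```text
time_s: 41.4
tool_pos: [0.6086, -0.1234, 0.0569]
ee_rot: [3.141, -0.0, 2.977]
wrist_force: [-0.2, 0.8, 0.5]
width: -0.0003
gripper_force: 0.5
```

Call:
carry_out(moves=[[[0, 0, 0.05], 0], [[0, 0, 0.05], 0], [[0, 0, 0.04], 0], [[0, 0, 0], 0]])

```text
time_s: 41.9
tool_pos: [0.6091, -0.1228, 0.0504]
ee_rot: [3.141, 0.0, 2.978]
wrist_force: [0.8, 2.7, 4.8]
width: -0.0
gripper_force: 2.2
```

Call:
carry_out(moves=[[[0, 0, 0.04], 0], [[0, 0, 0], 0]])

```text
time_s: 42.15
tool_pos: [0.6092, -0.1229, 0.0498]
ee_rot: [3.141, 0.001, 2.978]
wrist_force: [-4.9, 4.7, 14.2]
width: 0.0001
gripper_force: 7.0
```

Call:
carry_out(moves=[[[0, 0, 0.03], 0], [[0, 0, 0], 0]])

```text
time_s: 42.4
tool_pos: [0.6094, -0.1229, 0.0496]
ee_rot: [3.141, 0.001, 2.978]
wrist_force: [-9.7, 5.1, 24.1]
width: -0.0
gripper_force: 11.6
```

Call:
carry_out(moves=[[[0, 0, -1], 0], [[-0.47, -0.7, 0], 0], [[-0.47, -0.7, 0], 0], [[-0.46, -0.7, 0], 0], [[0, 0, 0], 0]])

```text
time_s: 43.02
tool_pos: [0.6604, -0.2415, 0.0953]
ee_rot: [-3.141, -0.001, 2.974]
wrist_force: [0.7, 1.5, 0.3]
width: 0.0001
gripper_force: 0.0
```

Call:
carry_out(moves=[[[0, 0, 0.3], 0], [[0, 0, 0.3], 0], [[0, 0, 0.1], 0], [[0, 0, 0.1], 0], [[0, 0, 0], 0]])

```text
time_s: 43.65
tool_pos: [0.6614, -0.2371, 0.0568]
ee_rot: [3.142, 0.001, 2.979]
wrist_force: [0.6, 0.3, 2.4]
width: -0.0001
gripper_force: 0.8
```

Call:
carry_out(moves=[[[0, 0, 0.04], 0], [[0, 0, 0.04], 0], [[0, 0, 0.04], 0], [[0, 0, 0], 0]])

```text
time_s: 44.15
tool_pos: [0.6621, -0.2374, 0.0516]
ee_rot: [3.142, 0.002, 2.979]
wrist_force: [3.0, 0.7, 5.0]
width: -0.0001
gripper_force: 2.3
```

Call:
carry_out(moves=[[[0, 0, 0.04], 0], [[0, 0, 0], 0]])

```text
time_s: 44.4
tool_pos: [0.6624, -0.2375, 0.05]
ee_rot: [3.142, 0.003, 2.979]
wrist_force: [3.3, 1.5, 6.4]
width: -0.0002
gripper_force: 3.2
```

Call:
carry_out(moves=[[[0, 0, 0.04], 0], [[0, 0, 0.02], 0], [[0, 0, 0], 0]])

```text
time_s: 44.78
tool_pos: [0.6625, -0.2376, 0.0497]
ee_rot: [-3.141, 0.003, 2.979]
wrist_force: [-5.1, 4.6, 22.5]
width: -0.0001
gripper_force: 10.8
```

Call:
carry_out(moves=[[[0, 0, -1], 0], [[0.47, -0.7, 0], 0], [[0.47, -0.7, 0], 0], [[0.46, -0.7, 0], 0], [[0, 0, 0], 0]])

```text
time_s: 45.4
tool_pos: [0.5721, -0.3319, 0.0948]
ee_rot: [3.142, -0.002, 2.975]
wrist_force: [0.4, -0.5, -0.1]
width: 0.0002
gripper_force: 0.0
```

Call:
carry_out(moves=[[[0, 0, 0.3], 0], [[0, 0, 0.3], 0], [[0, 0, 0.1], 0], [[0, 0, 0.1], 0], [[0, 0, 0], 0]])

```text
time_s: 46.02
tool_pos: [0.5752, -0.3297, 0.0551]
ee_rot: [-3.141, -0.0, 2.979]
wrist_force: [-0.4, -0.7, 2.0]
width: -0.0002
gripper_force: 0.8
```

Call:
carry_out(moves=[[[0, 0, 0.04], 0], [[0, 0, 0.04], 0], [[0, 0, 0.04], 0], [[0, 0, 0], 0]])

```text
time_s: 46.52
tool_pos: [0.5752, -0.3305, 0.05]
ee_rot: [-3.14, 0.0, 2.979]
wrist_force: [-1.3, -3.6, 5.6]
width: -0.0002
gripper_force: 2.7
```

Call:
carry_out(moves=[[[0, 0, 0.04], 0], [[0, 0, 0], 0]])

```text
time_s: 46.78
tool_pos: [0.5753, -0.3306, 0.0497]
ee_rot: [-3.14, 0.001, 2.979]
wrist_force: [-7.2, 0.6, 16.0]
width: 0.0001
gripper_force: 8.2
```

Call:
carry_out(moves=[[[0, 0, 0.02], 0], [[0, 0, 0], 0]])

```text
time_s: 47.02
tool_pos: [0.5754, -0.3307, 0.0497]
ee_rot: [-3.14, 0.001, 2.979]
wrist_force: [-10.3, 2.3, 21.8]
width: -0.0001
gripper_force: 11.0
```

Call:
carry_out(moves=[[[0, 0, -1], 0], [[0.3, 0.3, -1], 0], [[0.3, 0.5, -1], 0], [[0.3, 0.6, -1], 0], [[0.2, 0.6, -0.4], 0]])

```text
time_s: 47.65
tool_pos: [0.5377, -0.2216, 0.2701]
ee_rot: [-3.141, 0.004, 2.979]
wrist_force: [1.3, 0.1, -0.1]
width: -0.0002
gripper_force: 0.0
```

Call:
carry_out(moves=[[[0, 0, 0], 0], [[0, 0, 0], 0], [[0, 0, 0], 0]])

```text
time_s: 48.02
tool_pos: [0.5362, -0.2228, 0.2646]
ee_rot: [3.141, -0.003, 2.978]
wrist_force: [0.5, -0.4, -0.4]
width: -0.0
gripper_force: 0.0
```

Run:
```python
from h import *
im,T,s=wrist();b=cams.get_image("scene");print(s['tool_pos'].round(4))
cv2.imwrite("pics/w12.png",np.hstack([cv2.resize(im["pixels"],(480,360)),cv2.resize(b["pixels"][210:350,350:470],(309,360))]))
Rb=R.from_euler('z',-.164).as_matrix()[:2,:2]
print([np.round(proj(im,[*(Rb@[x,y]+[.5914,-.2265]),.076],T)).tolist() for x,y in((-.082,-.117),(-.082,.117),(.082,.117),(.082,-.117))])
```

```text
[ 0.5362 -0.2228  0.2646]
[[191.0, 179.0], [454.0, 178.0], [440.0, 344.0], [205.0, 345.0]]
```

View pics/w12.png

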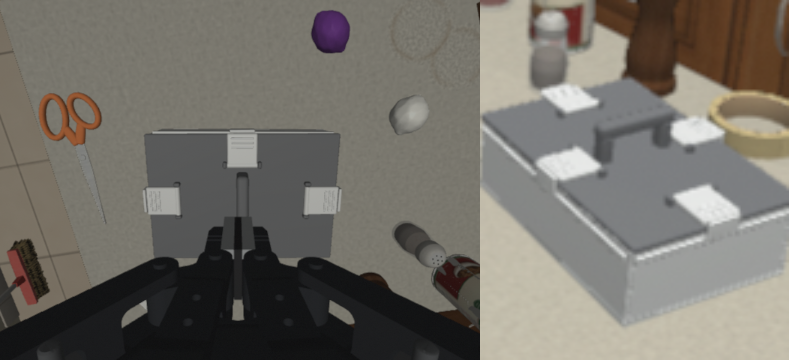

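All four tabs lie flat, the lid's corners are where predicted (193,177), the shaker is standing, and the arm is clear. I'll hand the job in.

```bash
python3 -c "
from rig import env;print(env.sign_off())"
```

```text
the job is handed in; nothing more can be done
None
```

The job is handed in and no verdict came back: the divider is home, the one mandarin is in the left compartment and the one lime in the right (last seen just before the lid went on), the lid is on with all four tabs shut, and the salt shaker is still standing.

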